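# Change the kit tray over to the next job at the wire cut-and-strip bench

## Task

Change the tooling kit over to the next job: draw the finished job's card out of the pocket and lay it flat, squarely in the middle of the rubber returns mat, then slide the next job's card (the one lying on the bench) fully home into the pocket. Set out all the loose tooling in neat rows on the kit tray, lying flat: each rectangular blade block centred and square in a rectangle outline, each round feed roller centred in a circle outline, one piece to an outline, any free outline of the right shape. Leave the bottle, tape roll and screwdriver where they are.

Things in the scene. Friction and masses are not known exactly. Their poses are not given: they have to be found in the camera images.
- block0: blade block: plain steel rectangular block 44 x 26 x 18 mm (x, y, z) with a dark groove along its length, 130 g; origin at its centre (9 mm above what it rests on), x along the 44 mm length, z up. May be absent (None).
- block1: blade block: plain steel rectangular block 44 x 26 x 18 mm (x, y, z) with a dark groove along its length, 130 g; origin at its centre (9 mm above what it rests on), x along the 44 mm length, z up. May be absent (None).
- block2: blade block: plain steel rectangular block 44 x 26 x 18 mm (x, y, z) with a dark groove along its length, 130 g; origin at its centre (9 mm above what it rests on), x along the 44 mm length, z up. May be absent (None).
- roller0: feed roller: plain steel disc 34 mm in diameter, 18 mm high, with a dark bore, lying flat, 110 g; origin at its centre (9 mm above what it rests on), z along its axis, up. May be absent (None).
- roller1: feed roller: plain steel disc 34 mm in diameter, 18 mm high, with a dark bore, lying flat, 110 g; origin at its centre (9 mm above what it rests on), z along its axis, up. May be absent (None).
- roller2: feed roller: plain steel disc 34 mm in diameter, 18 mm high, with a dark bore, lying flat, 110 g; origin at its centre (9 mm above what it rests on), z along its axis, up. May be absent (None).
- tray: grey kit tray fixed to the bench, 180 x 180 mm, floor top 4 mm and rim (4 mm thick) top 9 mm above the bench; origin at the bench under its centre, z up. Flat printed outlines: a row along tray y of three rectangles (48 mm along y, 30 mm along x) at x = -38 mm, nearer the robot, and a row of three circles (39 mm) at x = +38 mm; spacing in a row 54 mm.
- rect0 (a point): centre of the left (+y) rectangle outline, on the tray floor; axes as the tray's
- circle0 (a point): centre of the left (+y) circle outline, on the tray floor; axes as the tray's
- rect1 (a point): centre of the middle rectangle outline, on the tray floor; axes as the tray's
- circle1 (a point): centre of the middle circle outline, on the tray floor; axes as the tray's
- rect2 (a point): centre of the right (-y) rectangle outline, on the tray floor; axes as the tray's
- circle2 (a point): centre of the right (-y) circle outline, on the tray floor; axes as the tray's
- pocket: grey card case with clear roof, fixed to the bench left of the tray. Origin at the bench, x inward (a card goes in along +x), z up. Opening 59 mm wide, 7.5 mm high; floor 4 mm above the bench, roof 11.5 to 14 mm; mouth at x = -30 mm with flared side guides out to x = -40 mm (no floor or roof there), end stop at x = +26 mm; 71 mm wide outside, 80 mm over the guides.
- home (a point): where a card's origin is when it is fully home in the pocket (leading edge at the end stop, resting on the pocket floor); axes as the pocket's, and a home card's axes agree with them
- card_old: finished card, home in the pocket at the start, the fin end standing 34 mm out: aluminium plate 90 x 56 x 5 mm (x, y, z) bearing a paper sheet, with an upright grip fin at its rear: 28 mm long (x), 10 mm thick (y), top 40 mm above the plate underside, centred at x = -29 mm; 90 g. Origin: centre of the plate underside, x to the leading edge (away from the fin), z up.
- card_new: next job's card, lying on the open bench at the start: aluminium plate 90 x 56 x 5 mm (x, y, z) bearing a paper sheet, with an upright grip fin at its rear: 28 mm long (x), 10 mm thick (y), top 40 mm above the plate underside, centred at x = -29 mm; 90 g. Origin: centre of the plate underside, x to the leading edge (away from the fin), z up.
- mat: black rubber returns mat fixed to the bench, 130 x 110 x 3 mm (x, y, z), its top 3 mm above the bench; origin at the bench under its centre. The mat and the new card lie to the left of the pocket, one nearer and one farther; which is which changes.
- bottle: bystander: clear drinking bottle, 62 mm wide, 190 mm tall; origin under its base
- tape: bystander: blue tape roll lying flat, 90 mm across, 24 mm high; origin under its centre
- driver: bystander: screwdriver lying on the bench, beyond the tray; keep clear of it
Not all that is in view belongs to the job. What is shaped like the card_old but orange or yellow is not meant.

How it is judged:
By the outcome, as a careful person would: the job done as asked, in the order asked, and still so for the second after the job is handed in, with the robot touching nothing.
Of block0, block1, block2 only 2 to 3 are there at a start; the rules pass over those that are not, and their reading is None.
Of roller0, roller1, roller2 only 2 to 3 are there at a start; the rules pass over those that are not, and their reading is None.
At some moment in a run one of block0, block1, block2, roller0, roller1, roller2 may be knocked a few centimetres aside while the robot is not near it.
Once in a run the grip may slacken for a moment while it holds something.
It also fails if it takes over 210 s, if anything falls off the work surface, if the arm or the gripper's body presses on something with over 40 N, if the wrist force passes 120 N, or if a joint passes its speed limit or range.

## Robot

A 7-joint arm with a two-finger parallel gripper is mounted at the origin on the work surface. World frame = base frame: x ahead of the robot, y to its left, z up, the work surface at z = 0. Lengths are in m, angles in rad, forces in N, time in s.
With the tool pointing down it reaches from about 0.4 to 0.85 m from the base axis. Payload 4.5 kg.
Tool frame: the origin (TCP) lies midway between the tips of the shut fingers; the grasp point (between the pads) lies 19 mm behind it; z points along the fingers, y is the line along which they close (so a half turn about z gives the same grasp; the last joint's range is limited). The gripper opens to 85 mm and grips with 20 to 120 N. Pads are 22 mm wide; open, the fingers measure 114 mm over their backs; the gripper's body (76 mm by 85 mm) begins 54 mm behind the grasp point. The pads swing forward as they close: fully open they stand 13 mm farther back than shut.
Start: joints at [-1.295, 0.689, -0.195, 1.565, 0.157, 0.902, -0.215], TCP at [0.15, 0.607, 0.231] pointing down, gripper open.
Joint ranges: [-3.01, 3.01], [-0.46, 2.08], [-1.47, 1.51], [0.13, 2.56], [-1, 4.14], [0.04, 2.09], [-2.66, 2.66]. Speed limits (rad/s): [2.57, 2.57, 3.14, 3.14, 3.14, 3.14, 3.14].

## Interface

Orientations are given as a unit quaternion [w, x, y, z].
In Python, from cell import manip, get_image, camera_model gives the robot as it stands. The module is installed in compiled form; this text tells all that it offers.
- The arm moves only by the tool move_arm, never from a script. Its argument "motion" is text: rows parted by semicolons, each of 7 numbers parted by spaces: the opening, from 0 (shut) to 1 (fully open), then the shift along the tool's x, y, z scaled (see below), then the turn, a rotation vector about the tool's x, y, z scaled (see below). In form: fingers tx ty tz wx wy wz; .... A call has 1 to 8 rows; each row shifts and turns the commanded pose from where the row before left it, along the tool's axes as they then stand; what a row does not reach is not made up. The controller multiplies each number of a shift by 0.6 m and each number of a turn by 45 degrees. A row lasts 1/10 s, in which the tool goes at most 50 mm and 8.59 degrees, less where a joint would pass 70% of its speed; a pose out of reach is approached as far as the arm can. A call with a number of a shift or a turn outside -1 to 1 is refused whole. A call with a gripper value outside its range is refused whole. The fingers move at their own pace and stop on an object; "grip_force" is the grip in N (left out, the last holds). Time passes only in rows, so rows that do not move let the fingers close. It gives the time, the measured TCP pose, the force, the opening and the grip force at its end, in the units of the state.
- manip.state(): the state, without advancing time (a new reading comes with each control period).
- get_image(name): name is "side" or "top" or "wrist"; returns the picture (480x640x3 uint8, red, green, blue); there is no depth.
- camera_model(name): a dict with "vfov" (degrees; the focal length in pixels is half the picture's height over the tangent of half this angle, whatever the lens; pixels are square), "cx", "cy" (the principal point, pixels), "world_from_camera" (4x4, takes a point from camera to world coordinates); the wrist camera has in their place "tool_from_camera" (4x4, takes a point from camera to tool coordinates, whose origin is the TCP and whose axes are the flange's). Camera axes: x right, y down, z forward; pixel columns grow to the right and rows downward; lengths in m; the calibration is good to about 2 mm. A picture is of the moment at which its call begins: read the wrist's pose just before it. camera_model takes no time and is no camera call.
- manip.close_job(): hands the job in; it is judged then, once.
The state is a dict: "time_s": time; "joint_positions": joint angles; "dq": joint speeds; "joint_efforts": joint torques, N m; "tcp_pos": TCP position; "eef_rot": TCP orientation; "force": force on the tool from outside, world axes, zero at the start; "torque": the same for the moment, N m; "finger_gap": finger opening in m; "grip_force": force on a finger pad.
Only numpy, scipy, OpenCV 4.12 (cv2) and the standard library are available. Lean on these libraries where they do the work, as an engineer would, in place of code of your own. Each camera call takes 0.05 s, during which the arm holds its last target. There are 200 camera calls.

## Working session

There is one attempt and no reset: what is moved stays moved. The work goes in short steps, Python scripts to look and compute and a tool call to move; the robot and the scene stay as the last step left them, time stands still between calls to the robot, and variables do not carry over. Pictures are saved under pics/ and viewed, at most 14 in all, crops included, and the job is handed in when it is done.

Besides the shell and the picture viewer there is one more tool, called after "Call:" by a JSON object that holds its "method" and its "body". move_arm: Moves the arm, as the interface text tells. Its arguments: {"type":"object","properties":{"motion":{"type":"string"},"grip_force":{"type":"number"}},"required":["motion"]}

```bash
mkdir -p pics; ls; python3 - <<'E'
from cell import manip,get_image,camera_model
import cv2,numpy as np
np.set_printoptions(precision=4,suppress=True)
s=manip.state(); print(s)
for n in ["side","top","wrist"]:
    im=get_image(n); cv2.imwrite(f"pics/{n}0.png",im[:,:,::-1]); print(n,camera_model(n))
E
```

```text
pics
{'time_s': 0.0, 'joint_positions': array([-1.2953,  0.69  , -0.1945,  1.5664,  0.1573,  0.9025, -0.2151]), 'dq': array([-0.0009, -0.0014, -0.002 , -0.0012,  0.0011,  0.0008,  0.0008]), 'joint_efforts': array([  0.0005, -53.9607,  -1.2667, -15.8542,   0.0091,   0.0094,
         0.    ]), 'tcp_pos': array([0.1495, 0.6062, 0.2305]), 'eef_rot': array([-0.    ,  0.1205,  0.9927, -0.0009]), 'force': array([-0.2915, -0.6965, -0.7523]), 'torque': array([-0.005 ,  0.0081, -0.0123]), 'grip_force': 0.0, 'finger_gap': 0.08573033130417618}
side {'vfov': 52.42549061822122, 'cx': 318.8504086617302, 'cy': 234.41416677725846, 'world_from_camera': array([[ 0.8489, -0.3054,  0.4314,  0.1127],
       [-0.5285, -0.4993,  0.6866, -0.5717],
       [ 0.0057, -0.8108, -0.5853,  0.6407],
       [ 0.    ,  0.    ,  0.    ,  1.    ]])}
top {'vfov': 50.85960780963003, 'cx': 318.01483197452376, 'cy': 240.1435851714294, 'world_from_camera': array([[-0.0154, -0.9943,  0.1052,  0.4521],
       [-0.9999,  0.0152, -0.0029,  0.1076],
       [ 0.0013, -0.1052, -0.9944,  1.1444],
       [ 0.    ,  0.    ,  0.    ,  1.    ]])}
wrist {'vfov': 70.69999129057311, 'cx': 308.2040242607322, 'cy': 232.49276575129502, 'tool_from_camera': array([[-0.0005, -0.9446, -0.3283,  0.0851],
       [ 1.    , -0.0007,  0.0005, -0.0006],
       [-0.0007, -0.3283,  0.9446, -0.1426],
       [ 0.    ,  0.    ,  0.    ,  1.    ]])}
```

View pics/top0.png

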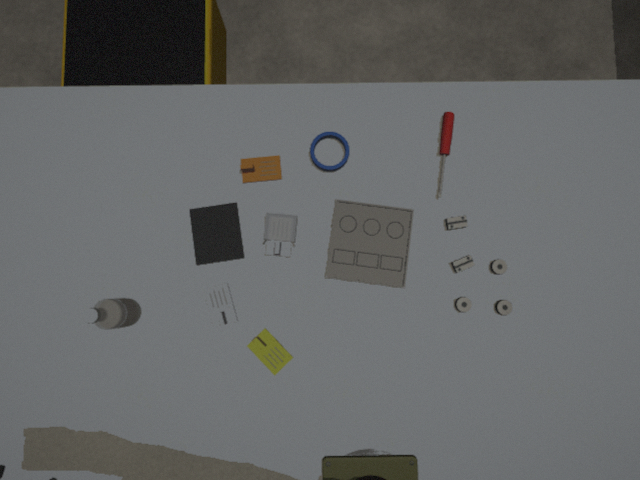

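View pics/side0.png

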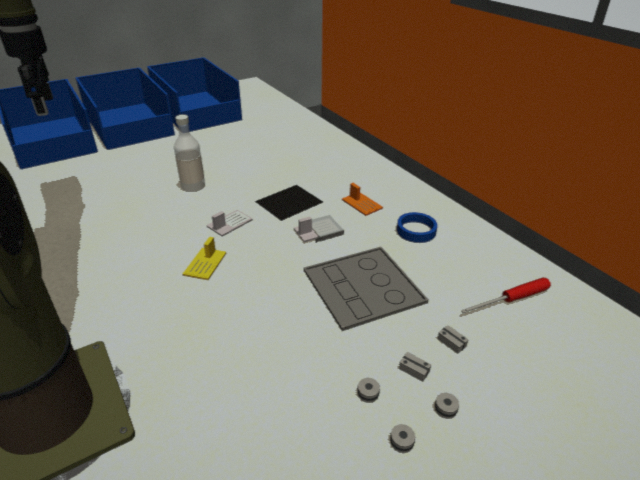

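Two views show two blocks and three rollers to the right of the tray. The mat is far left at (217,233), and the new card is near left at (222,302) with its fin toward the robot. The pocket is at (280,235), and the orange and yellow decoys stay out of it. Next I'll write helpers and measure.

```bash
cat > lib.py <<'E'
from cell import manip,get_image,camera_model
import cv2,numpy as np
from scipy.spatial.transform import Rotation as R
np.set_printoptions(precision=4,suppress=True)
def rot(s): 
    w,x,y,z=s["eef_rot"]; return R.from_quat([x,y,z,w])
def cam(name,s=None):
    m=camera_model(name); f=240/np.tan(np.radians(m["vfov"]/2))
    if name=="wrist":
        T=np.eye(4);T[:3,:3]=rot(s).as_matrix();T[:3,3]=s["tcp_pos"];T=T@m["tool_from_camera"]
    else: T=m["world_from_camera"]
    return f,m["cx"],m["cy"],T
def ray(c,p):
    f,cx,cy,T=c; p=np.atleast_2d(p).astype(float)
    d=np.c_[(p[:,0]-cx)/f,(p[:,1]-cy)/f,np.ones(len(p))]@T[:3,:3].T
    return T[:3,3],d
def plane(c,p,z):
    o,d=ray(c,p); return o+d*((z-o[2])/d[:,2])[:,None]
def proj(c,P):
    f,cx,cy,T=c; q=(np.atleast_2d(P)-T[:3,3])@T[:3,:3]
    return np.c_[cx+f*q[:,0]/q[:,2],cy+f*q[:,1]/q[:,2]]
def tri(c1,p1,c2,p2):
    o1,d1=ray(c1,p1);o2,d2=ray(c2,p2);A=[];b=[]
    M=np.zeros((3,3));v=np.zeros(3)
    for o,d in((o1,d1[0]),(o2,d2[0])):
        d=d/np.linalg.norm(d);N=np.eye(3)-np.outer(d,d);M+=N;v+=N@o
    return np.linalg.solve(M,v)
def shot(name,save=None):
    s=manip.state(); im=get_image(name)
    if save: cv2.imwrite(f"pics/{save}.png",im[:,:,::-1])
    return im,cam(name,s)
def blobs(mask,amin,amax=1e9):
    cs,_=cv2.findContours(mask.astype(np.uint8),cv2.RETR_EXTERNAL,cv2.CHAIN_APPROX_NONE)
    return [c for c in cs if amin<cv2.contourArea(c)<amax]
def tgt(yaw):
    "tool down, closing line (tool y) at yaw+90deg; tool x at yaw"
    return R.from_euler("z",yaw,degrees=True)*R.from_euler("x",180,degrees=True)
def go(pos,yaw,half=True):
    "print shift and turn (scaled) from the measured pose to tool-down pose; yaw= direction of tool x, deg"
    s=manip.state(); r=rot(s); q=tgt(yaw)
    w=(r.inv()*q).as_rotvec(degrees=True)
    if half:
        q2=tgt(yaw+180); w2=(r.inv()*q2).as_rotvec(degrees=True)
        if np.linalg.norm(w2)<np.linalg.norm(w): w,q=w2,q2
    d=r.inv().apply(np.array(pos)-s["tcp_pos"])
    x=r.apply([1,0,0])
    print("t%.1f"%s["time_s"],"tcp",s["tcp_pos"],"yaw %.2f"%np.degrees(np.arctan2(x[1],x[0])),"gap %.3f F"%s["finger_gap"],s["force"],"grip %.0f"%s["grip_force"],"q7 %.2f"%s["joint_positions"][6])
    dl=q.inv().apply(np.array(pos)-s["tcp_pos"])
    print("  shift/0.6 (now-axes)",d/0.6,"(target-axes)",dl/0.6,"turn/45",w/45,"| rows>=%.1f, %.1f"%(np.linalg.norm(d)/.05,np.linalg.norm(w)/8.59))
E
python3 - <<'E'
from lib import *
print(rot(manip.state()).as_euler("xyz",degrees=True))
im=cv2.imread("pics/top0.png");c=cam("top")
hsv=cv2.cvtColor(im,cv2.COLOR_BGR2HSV)
bg=im[320,400];print("bench",bg,"tray",im[280,350],"mat",im[235,215],"roller",im[300,460])
d=np.abs(im.astype(int)-cv2.GaussianBlur(im,(0,0),40)).sum(2)
v=hsv[:,:,2].astype(int)
for ct in blobs((v<130)[:400]&True,20):
    r=cv2.minAreaRect(ct)
    if r[0][1]<95: continue
    P=plane(c,[r[0]],0.0)[0]
    print(np.round(r[0],1),np.round(r[1],1),round(r[2],1),P[:2], im[int(r[0][1]),int(r[0][0])])
print(proj(c,[[.5,-.2,0],[.5,-.2,.018]]))
E
```

```text
[-179.9196    0.0046  166.1514]
bench [120 120 114] tray [84 90 92] mat [38 41 43] roller [107 113 114]
[319.5 199.5] [399. 639.] 90.0 [0.667  0.0994] [121 119 115]
[[452.7393 270.1781]
 [454.8912 269.8064]]
```

```bash
python3 - <<'E'
from lib import *
c=cam("top")
for n,p,z in [("pocket",(280,232),.01),("mat",(217,233),.003),("cardnew",(223,302),0),("newfin",(224,318),.04),("oldfin",(277,247),.04),("tray",(369,244),.009),("yellow",(270,351),0),("orange",(261,168),0),("tape",(329,151),0),("b",(456,223),.018),("b",(462,264),.018),("r",(499,266),.018),("r",(463,304),.018),("r",(504,307),.018),("bottle",(115,313),0)]:
    print(n,plane(c,[p],z)[0])
go([.42,.22,.27],180)
E
```

```text
pocket [0.5919 0.19   0.01  ]
mat [0.5927 0.3339 0.003 ]
cardnew [0.4364 0.3202 0.    ]
newfin [0.4026 0.3104 0.04  ]
oldfin [0.5551 0.1947 0.04  ]
tray [ 0.5616 -0.0108  0.009 ]
yellow [0.3264 0.215  0.    ]
orange [0.743  0.2336 0.    ]
tape [0.781  0.0755 0.    ]
b [ 0.6053 -0.2071  0.018 ]
b [ 0.5127 -0.2165  0.018 ]
r [ 0.507  -0.2989  0.018 ]
r [ 0.4241 -0.2146  0.018 ]
r [ 0.4161 -0.3051  0.018 ]
bottle [0.4157 0.5624 0.    ]
t0.1 tcp [0.1496 0.6063 0.2307] yaw 166.15 gap 0.085 F [-0.1846 -0.7773 -0.1428] grip 0 q7 -0.22
  shift/0.6 (now-axes) [-0.5918 -0.5174 -0.0648] (target-axes) [-0.4507 -0.6439 -0.0655] turn/45 [-0.0018 -0.0001 -0.3077] | rows>=9.5, 1.6
```

Call:
{"method": "move_arm", "body": {"motion": "1 0 0 -0.03 0 0 -0.154; 1 0 0 -0.03 0 0 -0.154; 1 -0.045 -0.0644 0 0 0 0; 1 -0.045 -0.0644 0 0 0 0; 1 -0.045 -0.0644 0 0 0 0; 1 -0.045 -0.0644 0 0 0 0; 1 -0.045 -0.0644 0 0 0 0; 1 -0.045 -0.0644 0 0 0 0"}}

```text
time_s: 0.95
tcp_pos: [0.3125, 0.3732, 0.2672]
eef_rot: [0.0, -0.0, 1.0, -0.0]
force: [1.4, 0.3, -0.5]
finger_gap: 0.0856
grip_force: 0.0
```

Call:
{"method": "move_arm", "body": {"motion": "1 -0.045 -0.0644 0 0 0 0; 1 -0.045 -0.0644 0 0 0 0; 1 -0.045 -0.0644 0 0 0 0; 1 -0.045 -0.0644 0 0 0 0; 1 0 0 0 0 0 0; 1 0 0 0 0 0 0; 1 0 0 0 0 0 0"}}

```text
time_s: 1.65
tcp_pos: [0.4189, 0.2217, 0.2673]
eef_rot: [-0.0, -0.001, 1.0, 0.0]
force: [-0.4, 0.2, -0.6]
finger_gap: 0.085
grip_force: 0.0
```

```bash
python3 - <<'E'
from lib import *
go([.42,.22,.27],180)
im,c=shot("wrist","w1")
E
```

```text
t1.6 tcp [0.4189 0.2217 0.2673] yaw -179.88 gap 0.085 F [-0.4027  0.174  -0.6163] grip 0 q7 0.78
  shift/0.6 (now-axes) [-0.0018 -0.0028 -0.0046] (target-axes) [-0.0018 -0.0028 -0.0046] turn/45 [ 0.0011 -0.0007  0.0026] | rows>=0.1, 0.0
```

View pics/w1.png

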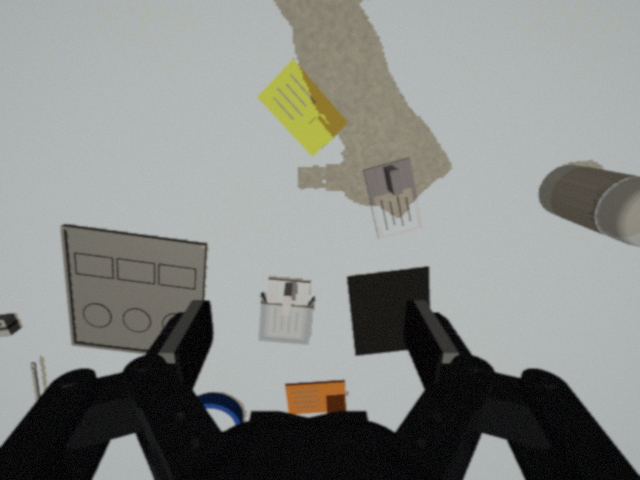

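The wrist view shows the pocket at (287,310) with the old fin at (290,289). The new card is at (393,197), the mat at (390,310) and the tray at (137,287). I'll go closer over the pocket for a second view.

Call:
{"method": "move_arm", "body": {"motion": "1 -0.0463 -0.0092 0.057 0 0 0; 1 -0.0463 -0.0092 0.057 0 0 0; 1 -0.0463 -0.0092 0.057 0 0 0; 1 -0.0463 -0.0092 0.057 0 0 0; 1 0 0 0 0 0 0; 1 0 0 0 0 0 0; 1 0 0 0 0 0 0"}}

```text
time_s: 2.4
tcp_pos: [0.5299, 0.2004, 0.1315]
eef_rot: [0.0, -0.002, 1.0, 0.001]
force: [0.2, 1.1, -0.1]
finger_gap: 0.0854
grip_force: 0.0
```

```bash
python3 - <<'E'
from lib import *
go([.53,.2,.13],180)
im,c=shot("wrist","w2")
E
```

```text
t2.4 tcp [0.5299 0.2004 0.1315] yaw -179.83 gap 0.085 F [ 0.1591  1.1403 -0.0889] grip 0 q7 0.85
  shift/0.6 (now-axes) [-0.0001 -0.0007  0.0026] (target-axes) [-0.0001 -0.0007  0.0026] turn/45 [0.002  0.0006 0.0038] | rows>=0.0, 0.0
```

View pics/w2.png

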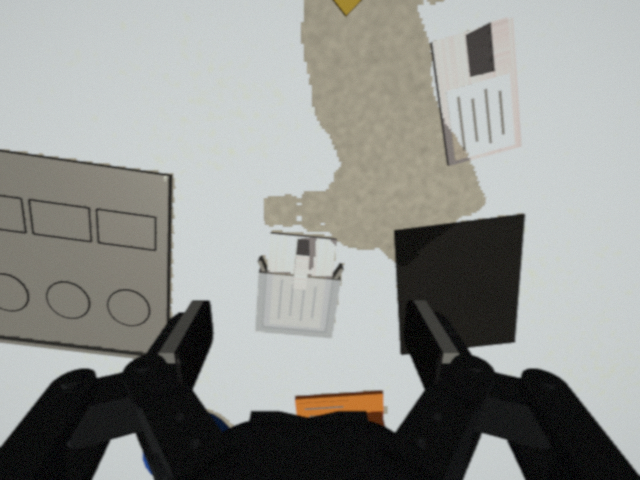

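The close view shows the mat with corners near (395,230) and (524,214), the old fin at (303,240–290), the pocket case over (256–342,272–336), and the new card over (432–521,20–163). I'll enlarge it to pick the edges.

```bash
python3 - <<'E'
from lib import *
im=cv2.imread("pics/w2.png")
def cr(x0,y0,w,h,k):
    a=cv2.resize(im[y0:y0+h,x0:x0+w],None,fx=k,fy=k,interpolation=cv2.INTER_CUBIC)
    a=cv2.createCLAHE(2,(2,2)).apply(cv2.cvtColor(a,cv2.COLOR_BGR2GRAY))
    for i in range(0,w,10): cv2.putText(a,str(x0+i),(int(i*k),9),0,.3,0,1);a[::4,int(i*k)]=0
    for i in range(0,h,10): cv2.putText(a,str(y0+i),(0,int(i*k)+4),0,.3,0,1);a[int(i*k),::4]=0
    return a
A=cr(245,225,105,120,4);B=cr(425,10,105,160,3.5)
out=np.full((570,795),255,np.uint8);out[:A.shape[0],:A.shape[1]]=A;out[:B.shape[0],425:425+B.shape[1]]=B
cv2.imwrite("pics/c2.png",out)
E
```

```text
(no output)
```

View pics/c2.png

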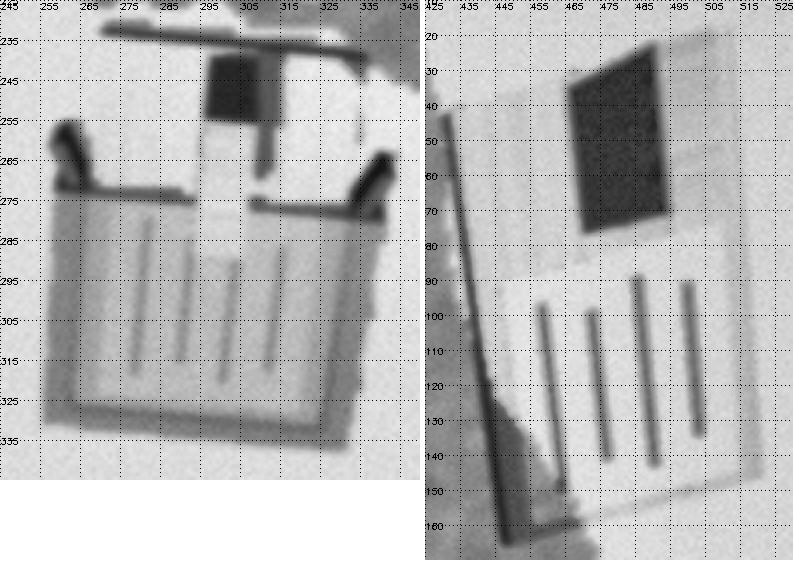

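```bash
cat >> lib.py <<'E'
def quad(mask,x0,y0,x1,y1):
    m=np.zeros(mask.shape,np.uint8);m[y0:y1,x0:x1]=mask[y0:y1,x0:x1]
    ct=max(blobs(m,3),key=cv2.contourArea);h=cv2.convexHull(ct)
    for e in np.arange(.02,.2,.005):
        q=cv2.approxPolyDP(h,e*cv2.arcLength(h,True),True)
        if len(q)<=4: break
    q=q[:,0,:].astype(float); a=np.arctan2(*(q-q.mean(0)).T[::-1]); return q[np.argsort(a)]
E
cat > m1.py <<'E'
from lib import *
s1=dict(tcp_pos=np.array([.4189,.2217,.2673]),eef_rot=np.array([0,-.001,1,0.]))
s2=manip.state(); c1=cam("wrist",s1);c2=cam("wrist",s2)
i1=cv2.imread("pics/w1.png",0);i2=cv2.imread("pics/w2.png",0)
i1,i2=[cv2.resize(i,None,fx=4,fy=4,interpolation=cv2.INTER_CUBIC) for i in(i1,i2)]
k=lambda q:(q+.5)/4-.5
for n,t,b1,b2 in [("newfin",75,(378,155,405,195),(460,15,500,85)),("oldfin",95,(280,280,300,298),(290,236,310,258)),("mat",60,(340,255,405,360),(390,205,530,345))]:
    qs=[k(quad(i<t,*[4*v for v in b])) for i,b in((i1,b1),(i2,b2))]
    print(n);
    for a,b in zip(*qs) if len(qs[0])==len(qs[1]) else []: print(a,b,tri(c1,a,c2,b))
    if len(qs[0])!=len(qs[1]): print(qs)
f=lambda n,p,z:print(n,plane(c2,p,z)[:,:2].round(4).tolist())
f("old fin top rear/front mid",[(301.8,256),(300.2,290)],.044)
f("old plate rear corners",[(270,231.5),(337,238)],.004)
f("new plate corners",[(437,41),(448,164),(520,146),(513,18)],.0)
f("new fin base edge",[(466,35),(470,77)],.005)
f("new fin top edge",[(491,22),(495,71)],.04)
f("pocket roof corners bl,br",[(256,330),(331,337)],.014)
f("pocket mouth l,r",[(259,271),(341,279.5)],.014)
f("guide ends",[(262,256),(343,264)],.0115)
E
python3 m1.py
```

```text
newfin
[383.625 169.125] [466.875  35.875] [0.3936 0.3097 0.0096]
[389.125 165.375] [488.625  24.375] [0.3886 0.3146 0.0236]
[394.875 167.875] [492.625  69.625] [ 0.4043  0.3398 -0.025 ]
[392.375 192.125] [471.375  74.125] [0.4191 0.3192 0.0107]
oldfin
[285.875 283.125] [298.125 240.375] [0.5458 0.1917 0.0055]
[291.875 282.625] [307.875 239.875] [0.5457 0.1998 0.0044]
[291.375 294.625] [308.625 253.875] [0.5442 0.2006 0.0388]
[284.875 294.375] [297.125 253.125] [0.5434 0.1922 0.0394]
mat
[347.875 277.125] [394.625 230.625] [0.5389 0.2745 0.0007]
[404.375 269.875] [522.625 214.625] [0.499  0.3298 0.0725]
[404.375 348.875] [513.125 340.625] [0.5785 0.3283 0.0974]
[356.125 353.875] [400.875 344.375] [0.6559 0.2902 0.0052]
old fin top rear/front mid [[0.5437, 0.1953], [0.572, 0.194]]
old plate rear corners [[0.5384, 0.1679], [0.5441, 0.2247]]
new plate corners [[0.3948, 0.2923], [0.4822, 0.3123], [0.468, 0.3673], [0.3804, 0.344]]
new fin base edge [[0.392, 0.3105], [0.4188, 0.3176]]
new fin top edge [[0.3919, 0.3101], [0.4187, 0.3175]]
pocket roof corners bl,br [[0.6294, 0.153], [0.6369, 0.2212]]
pocket mouth l,r [[0.5704, 0.1584], [0.5784, 0.2283]]
guide ends [[0.5577, 0.1612], [0.565, 0.2298]]
```

```bash
python3 - <<'E'
from lib import *
go([.5555,.195,.016],174)
E
```

```text
t2.5 tcp [0.5302 0.2003 0.132 ] yaw -179.84 gap 0.085 F [-0.1642 -0.0189 -0.3088] grip 0 q7 0.85
  shift/0.6 (now-axes) [-0.0419 -0.0092  0.1934] (target-axes) [-0.0429 -0.0043  0.1933] turn/45 [0.0022 0.0017 0.1369] | rows>=2.4, 0.7
```

Call:
{"method": "move_arm", "body": {"motion": "1 0 0 0 0.002 0.002 0.137; 1 -0.0429 -0.0043 0.05 0 0 0; 1 0 0 0.05 0 0 0; 1 0 0 0.05 0 0 0; 1 0 0 0.0433 0 0 0; 1 0 0 0 0 0 0; 1 0 0 0 0 0 0", "grip_force": 60}}

```text
time_s: 3.15
tcp_pos: [0.556, 0.1939, 0.0159]
eef_rot: [-0.0, 0.053, 0.999, -0.0]
force: [-0.2, -0.0, 0.6]
finger_gap: 0.0856
grip_force: 0.0
```

Call:
{"method": "move_arm", "body": {"motion": "0.3 0 0 0 0 0 0; 0.3 0 0 0 0 0 0; 0 0 0 0 0 0 0; 0 0 0 0 0 0 0; 0 0 0 0 0 0 0; 0 0 0 0 0 0 0; 0 0 0 0 0 0 0; 0 0 0 0 0 0 0"}}

```text
time_s: 3.95
tcp_pos: [0.5564, 0.1938, 0.0148]
eef_rot: [-0.0, 0.054, 0.999, -0.0]
force: [0.3, 2.2, 4.2]
finger_gap: 0.0092
grip_force: 60.0
```

```bash
python3 - <<'E'
from lib import *
go([.5555,.195,.016],174)
im,c=shot("wrist","w3")
E
```

```text
t4.0 tcp [0.5564 0.1938 0.0148] yaw 173.87 gap 0.009 F [0.3217 2.243  4.2378] grip 60 q7 0.76
  shift/0.6 (now-axes) [ 0.0017  0.0018 -0.002 ] (target-axes) [ 0.0017  0.0018 -0.002 ] turn/45 [-0.0001 -0.0006 -0.003 ] | rows>=0.0, 0.0
```

View pics/w3.png

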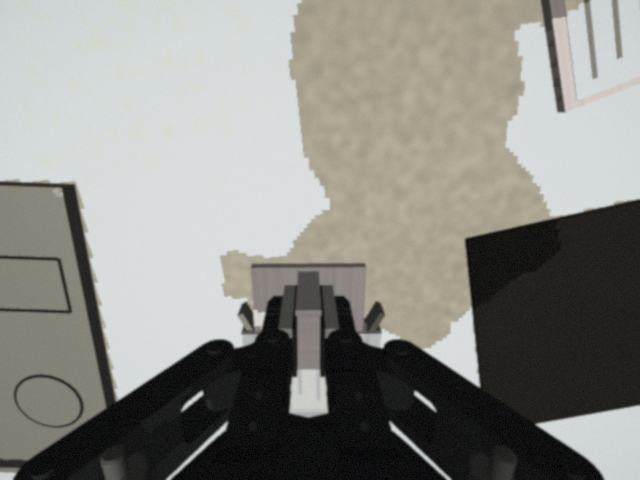

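Firm grip on the fin (gap 9 mm, 60 N). Next I'll draw it straight out and lift.

Call:
{"method": "move_arm", "body": {"motion": "0 0.02 0 -0.0015 0 0 0; 0 0.025 0 0 0 0 0; 0 0.025 0 0 0 0 0; 0 0.025 0 0 0 0 0; 0 0.025 0 0 0 0 0; 0 0.01 0 0 0 0 0; 0 0 0 -0.05 0 0 0; 0 0 0 -0.05 0 0 0"}}

```text
time_s: 4.8
tcp_pos: [0.4776, 0.2004, 0.0752]
eef_rot: [-0.002, 0.054, 0.999, -0.002]
force: [1.2, 0.3, 0.0]
finger_gap: 0.0088
grip_force: 59.3
```

```bash
python3 - <<'E'
from lib import *
go([.593,.334,.1],174)
im,c=shot("wrist","w4")
im,c=shot("top","t4"); im,c=shot("side","s4")
E
```

```text
t4.8 tcp [0.4776 0.2004 0.0752] yaw 173.84 gap 0.009 F [1.2025 0.252  0.0155] grip 59 q7 0.69
  shift/0.6 (now-axes) [-0.1672  0.2418 -0.0431] (target-axes) [-0.168   0.2415 -0.0413] turn/45 [-0.0055 -0.0051 -0.0035] | rows>=3.6, 0.0
```

View pics/w4.png

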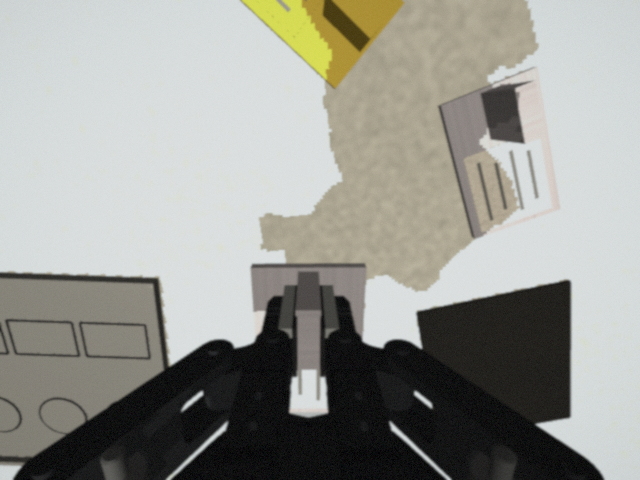

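```bash
cat > m2.py <<'E'
from lib import *
s2=dict(tcp_pos=np.array([.5299,.2004,.1315]),eef_rot=np.array([0,-.002,1,.001]))
s4=manip.state(); c2=cam("wrist",s2);c4=cam("wrist",s4)
# rear plate edge in tool coords
m=camera_model("wrist");f=240/np.tan(np.radians(m["vfov"]/2));Tc=(f,m["cx"],m["cy"],m["tool_from_camera"])
for z in(.0058,.0108): print("rear edge tool",z,plane(Tc,[(251,265.5),(366,265.5)],z))
i=[cv2.resize(cv2.GaussianBlur(cv2.imread(f"pics/{n}.png",0),(3,3),0),None,fx=4,fy=4,interpolation=cv2.INTER_CUBIC) for n in("w2","w4")]
def ln(im,box):  # line fits on mat mask edges
    x0,y0,x1,y1=[4*v for v in box]; return blobs((im<80)[y0:y1,x0:x1],2000)
def edge(im,c,a,b,n=25,half=8):
    "sharpest point across segment a-b -> world points at z=.003"
    a,b=np.array(a,float),np.array(b,float);d=(b-a)/np.linalg.norm(b-a);nn=np.array([-d[1],d[0]]);P=[]
    for t in np.linspace(.08,.92,n):
        o=a+t*(b-a);k=np.arange(-half,half,.25);q=(o+k[:,None]*nn)
        v=cv2.remap(im.astype(np.float32),((q[:,0]+.5)*4-.5).astype(np.float32)[None],((q[:,1]+.5)*4-.5).astype(np.float32)[None],cv2.INTER_LINEAR)[0]
        j=np.argmax(np.abs(np.gradient(cv2.GaussianBlur(v[None],(1,1),0)[0])));P.append(q[j])
    P=np.array(P,np.float32);vx,vy,x,y=cv2.fitLine(P,cv2.DIST_HUBER,0,.01,.01)[:,0]
    return np.array([vx,vy]),np.array([x,y])
def X(l,m): 
    t=np.linalg.solve(np.c_[l[0],-m[0]],m[1]-l[1]); return l[1]+t[0]*l[0]
def corners(im,c,q):
    L=[edge(im,c,a,b) for a,b in q]; return [X(L[k],L[k+1]) for k in range(len(L)-1)]
A=corners(i[0],c2,[((395.,280),(395,231)),((395,231),(524,214)),((524,214),(515,343))])
B=corners(i[1],c4,[((424,355),(417,312)),((417,312),(570,281)),((570,281),(570,417)),((570,417),(540,423))])
for a,b in zip(A,B): print("tri",a,b,tri(c2,a,c4,b))
print("w2",plane(c2,A,.003)[:,:2]);W=plane(c4,B,.003);print("w4",W[:,:2])
d=W[1]-W[0];print("len",np.linalg.norm(d),"yaw",np.degrees(np.arctan2(d[1],d[0]))-90,np.linalg.norm(W[2]-W[1]),"yaw",np.degrees(np.arctan2(*(W[2]-W[1])[1::-1])),"centre",(W[0]+W[2])/2)
f=lambda n,p,z:print(n,plane(c4,p,z)[:,:2].round(4).tolist())
f("new plate corners",[(440,105),(473,237.5),(559,208.5),(537,68)],.0)
E
python3 m2.py
```

```text
rear edge tool 0.0058 [[ 0.0168 -0.028   0.0058]
 [ 0.0168  0.0273  0.0058]]
rear edge tool 0.0108 [[ 0.0145 -0.0289  0.0108]
 [ 0.0145  0.0283  0.0108]]
tri [393.5895 230.0536] [415.7881 311.1007] [0.5335 0.2707 0.0121]
tri [524.5766 212.9567] [570.     279.0941] [0.5176 0.3725 0.0157]
w2 [[0.5366 0.2726]
 [0.5213 0.3805]]
w4 [[0.5396 0.274 ]
 [0.5252 0.3831]
 [0.6563 0.4017]]
len 0.11010577041703103 yaw 7.52616014068191 0.132368717293106 yaw 8.06550585721818 centre [0.5979 0.3378 0.003 ]
new plate corners [[0.3984, 0.2901], [0.4871, 0.3144], [0.4724, 0.3706], [0.3841, 0.3463]]
```

```bash
python3 - <<'E'
from lib import *
go([.60,.337,.2],187.7)
E
```

```text
t5.0 tcp [0.4799 0.2012 0.0767] yaw 173.78 gap 0.009 F [ 0.0712 -0.556  -1.7702] grip 59 q7 0.69
  shift/0.6 (now-axes) [-0.1747  0.2466 -0.2053] (target-axes) [-0.2287  0.1974 -0.2055] turn/45 [-0.0006  0.0017 -0.3094] | rows>=4.4, 1.6
```

Call:
{"method": "move_arm", "body": {"motion": "0 0 0 -0.06 0 0.001 -0.155; 0 0 0 -0.06 0 0.001 -0.154; 0 -0.05 0.043 -0.02 0 0 0; 0 -0.05 0.043 -0.02 0 0 0; 0 -0.05 0.043 -0.02 0 0 0; 0 -0.05 0.043 -0.02 0 0 0; 0 -0.0287 0.0254 -0.0055 0 0 0; 0 0 0 0 0 0 0"}}

```text
time_s: 5.75
tcp_pos: [0.6, 0.3404, 0.1967]
eef_rot: [-0.001, -0.068, 0.998, 0.001]
force: [-0.5, -0.1, -1.8]
finger_gap: 0.0091
grip_force: 59.3
```

Call:
{"method": "move_arm", "body": {"motion": "0 0 0 0 0 0 0; 0 0 0 0 0 0 0; 0 0 0 0 0 0 0; 0 0 0 0 0 0 0"}}

```text
time_s: 6.15
tcp_pos: [0.5985, 0.3365, 0.198]
eef_rot: [-0.002, -0.067, 0.998, -0.001]
force: [0.5, 0.2, -0.3]
finger_gap: 0.0093
grip_force: 59.3
```

```bash
python3 - <<'E'
from lib import *
go([.60,.337,.1],187.7)
im,c=shot("wrist","w5")
g=cv2.cvtColor(im,cv2.COLOR_RGB2GRAY);g=cv2.resize(g,None,fx=4,fy=4,interpolation=cv2.INTER_CUBIC)
cs=blobs(g[:262*4]<70,4*4*1500)
for ct in cs:
    h=cv2.convexHull(ct);q=cv2.approxPolyDP(h,.02*cv2.arcLength(h,True),True)[:,0]
    p=(q+.5)/4-.5; print(cv2.contourArea(ct)/16,p,plane(c,p,.003)[:,:2])
E
```

```text
t6.2 tcp [0.5985 0.3365 0.198 ] yaw -172.29 gap 0.009 F [ 0.4607  0.1867 -0.2985] grip 59 q7 0.91
  shift/0.6 (now-axes) [-0.0032  0.0009  0.1634] (target-axes) [-0.0026  0.0006  0.1634] turn/45 [-0.0023 -0.0052  0.0003] | rows>=2.0, 0.0
12855.5625 [[364.375 133.875]
 [358.375 255.625]
 [260.375 255.875]
 [253.375 134.625]] [[0.5232 0.3801]
 [0.6485 0.3973]
 [0.663  0.2923]
 [0.5381 0.2745]]
```

View pics/w5.png

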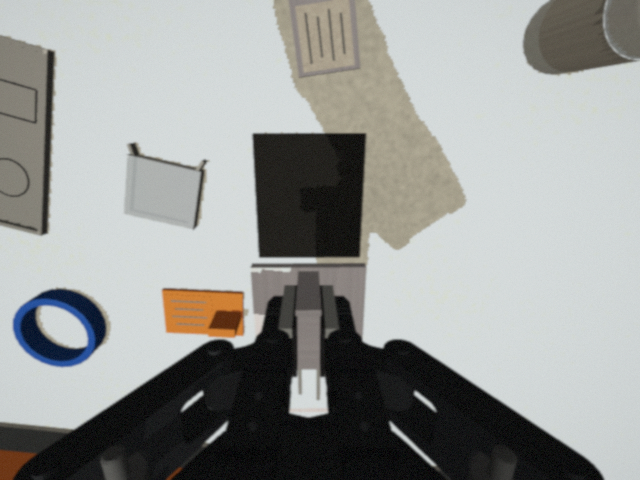

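The mat is clear at (253–366,134–256) and the card is square in hand.

```bash
python3 - <<'E'
from lib import *
go([.5653,.3322,.0142],188)
E
```

```text
t6.2 tcp [0.5986 0.3367 0.1982] yaw -172.28 gap 0.009 F [ 0.0329 -0.4168 -0.3707] grip 59 q7 0.91
  shift/0.6 (now-axes) [0.0549 0.0005 0.3069] (target-axes) [0.056  0.0003 0.3067] turn/45 [-0.0019 -0.0047 -0.0062] | rows>=3.7, 0.0
```

Call:
{"method": "move_arm", "body": {"motion": "0 0 0 0 -0.002 -0.005 -0.006; 0 0.028 0 0.07 0 0 0; 0 0.028 0 0.07 0 0 0; 0 0 0 0.07 0 0 0; 0 0 0 0.06 0 0 0; 0 0 0 0.025 0 0 0; 0 0 0 0 0 0 0; 0 0 0 0 0 0 0"}}

```text
time_s: 7.0
tcp_pos: [0.5667, 0.3336, 0.0226]
eef_rot: [0.001, -0.07, 0.998, 0.001]
force: [1.2, -0.1, -1.2]
finger_gap: 0.0092
grip_force: 59.4
```

Call:
{"method": "move_arm", "body": {"motion": "0 0 0 0 0 0 0; 0 0 0 0 0 0 0"}}

```text
time_s: 7.2
tcp_pos: [0.5669, 0.3336, 0.0232]
eef_rot: [0.002, -0.07, 0.998, 0.001]
force: [0.5, -0.1, 0.3]
finger_gap: 0.0088
grip_force: 59.4
```

```bash
python3 - <<'E'
from lib import *
go([.5653,.3322,.0142],188)
E
```

```text
t7.2 tcp [0.5669 0.3336 0.0232] yaw -172.00 gap 0.009 F [ 0.4741 -0.1165  0.3005] grip 59 q7 0.81
  shift/0.6 (now-axes) [ 0.003 -0.002  0.015] (target-axes) [ 0.0029 -0.002   0.015 ] turn/45 [ 0.0027  0.0047 -0.    ] | rows>=0.2, 0.0
```

Call:
{"method": "move_arm", "body": {"motion": "0 0.003 -0.002 0.008 0.002 0.005 0; 0 0 0 0.006 0 0 0; 0 0 0 0 0 0 0; 0 0 0 0 0 0 0; 0 0 0 0 0 0 0"}}

```text
time_s: 7.7
tcp_pos: [0.5642, 0.3313, 0.0139]
eef_rot: [-0.001, -0.07, 0.998, -0.001]
force: [-1.8, -0.9, 7.8]
finger_gap: 0.0095
grip_force: 60.7
```

```bash
python3 - <<'E'
from lib import *
go([.5653,.3322,.0142],188)
E
```

```text
t7.7 tcp [0.5642 0.3313 0.0139] yaw -172.00 gap 0.009 F [-1.7588 -0.9377  7.8057] grip 61 q7 0.80
  shift/0.6 (now-axes) [-0.002   0.0013 -0.0004] (target-axes) [-0.002   0.0013 -0.0004] turn/45 [-0.0016 -0.0036  0.0001] | rows>=0.0, 0.0
```

Call:
{"method": "move_arm", "body": {"motion": "0 -0.002 0.0013 -0.0015 0 0 0; 0 0 0 0 0 0 0; 1 0 0 0 0 0 0; 1 0 0 0 0 0 0; 1 0 0 0 0 0 0; 1 0 0 -0.05 0 0 0; 1 0 0 -0.08 0 0 0; 1 0 0 -0.08 0 0 0"}}

```text
time_s: 8.5
tcp_pos: [0.5648, 0.3321, 0.1402]
eef_rot: [-0.003, -0.07, 0.998, -0.001]
force: [0.7, 0.7, 0.1]
finger_gap: 0.0855
grip_force: 0.0
```

```bash
python3 - <<'E'
from lib import *
go([.41,.32,.16],195)
E
```

```text
t8.5 tcp [0.5648 0.3321 0.1402] yaw -171.97 gap 0.085 F [0.6846 0.6591 0.072 ] grip 0 q7 0.85
  shift/0.6 (now-axes) [ 0.2585  0.0159 -0.0316] (target-axes) [ 0.2545  0.0472 -0.033 ] turn/45 [-0.0018 -0.007  -0.1549] | rows>=3.1, 0.8
```

```bash
python3 - <<'E'
from lib import *
im,c=shot("wrist","w6")
E
```

Call:
{"method": "move_arm", "body": {"motion": "1 0 0 -0.02 0 0 -0.155; 1 0.07 0.012 -0.01 0 0 0; 1 0.07 0.012 0 0 0 0; 1 0.07 0.012 0 0 0 0; 1 0.0445 0.011 0 0 0 0; 1 0 0 0 0 0 0; 1 0 0 0 0 0 0; 1 0 0 0 0 0 0"}}

```text
time_s: 9.35
tcp_pos: [0.4122, 0.3204, 0.1582]
eef_rot: [-0.001, -0.13, 0.992, -0.0]
force: [-0.2, -1.0, -0.2]
finger_gap: 0.0854
grip_force: 0.0
```

```bash
python3 - <<'E'
from lib import *
go([.41,.32,.16],195)
im,c=shot("wrist","w7")
a=cv2.imread("pics/w6.png")[60:330,180:440];b=cv2.imread("pics/w7.png")[60:330,180:440]
k=lambda a:cv2.resize(a,None,fx=1.5,fy=2,interpolation=cv2.INTER_CUBIC)
cv2.imwrite("pics/c67.png",np.hstack([k(a),k(b)]))
E
```

```text
t9.3 tcp [0.4122 0.3204 0.1582] yaw -165.09 gap 0.085 F [-0.1567 -1.0291 -0.1583] grip 0 q7 0.74
  shift/0.6 (now-axes) [ 0.0038  0.0003 -0.0031] (target-axes) [ 0.0038  0.0003 -0.0031] turn/45 [-0.0004 -0.0026 -0.002 ] | rows>=0.1, 0.0
```

View pics/c67.png

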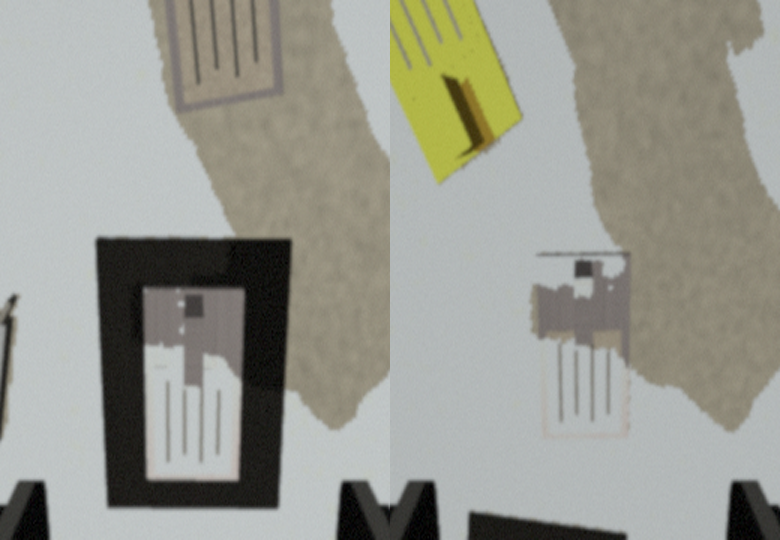

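```bash
python3 - <<'E'
from lib import *
c7=cam("wrist",manip.state())
P=lambda c,p,z:plane(c,[((x-o)/1.5+180,y/2+60) for x,y,o in p],z)[:,:2]
yaw=lambda a,b:np.degrees(np.arctan2(*(b-a)[::-1]))
q=P(c7,[(537,254,390),(630,254,390),(628,437,390),(544,437,390)],.0);print("new plate",q,q.mean(0),"yaw",yaw(q[0],q[1])-90,yaw(q[0],q[3]),yaw(q[1],q[2]))
q=P(c7,[(575,276,390),(592,276,390)],.04);print("fin top rear",q,q.mean(0))
c6=cam("wrist",dict(tcp_pos=np.array([.5648,.3321,.1402]),eef_rot=np.array([-.002,-.07,.998,-.001])))
m=P(c6,[(96,238,0),(291,238,0),(278,507,0),(107,507,0)],.003);k=P(c6,[(144,288,0),(244,288,0),(239,480,0),(146,480,0)],.008)
print("mat",m.mean(0),yaw(m[0],m[1])-90,"card",k.mean(0),yaw(k[0],k[1])-90, "sizes",np.linalg.norm(m[1]-m[0]),np.linalg.norm(m[3]-m[0]),np.linalg.norm(k[1]-k[0]),np.linalg.norm(k[3]-k[0]))
E
```

```text
new plate [[0.3958 0.2876]
 [0.3815 0.3414]
 [0.4693 0.3663]
 [0.4835 0.3129]] [0.4325 0.327 ] yaw 14.856854986140334 16.078845179057623 15.79120866434875
fin top rear [[0.3904 0.3103]
 [0.3882 0.3189]] [0.3893 0.3146]
mat [0.5933 0.336 ] 8.009703459367216 card [0.5945 0.3364] 8.01488951703648 sizes 0.10793945887994058 0.1286806198480354 0.05570569376596142 0.0910736819995533
```

The old card sits within about 1 mm of the mat centre and is square. Now I'll grasp the new card.

```bash
python3 - <<'E'
from lib import *
go([.4037,.319,.0117],195.3)
E
```

```text
t9.4 tcp [0.4123 0.3203 0.1581] yaw -165.11 gap 0.086 F [ 0.1933 -0.7607 -0.1373] grip 0 q7 0.74
  shift/0.6 (now-axes) [0.0138 0.0017 0.244 ] (target-axes) [0.0144 0.0017 0.244 ] turn/45 [-0.0004 -0.0028 -0.0092] | rows>=2.9, 0.1
```

Call:
{"method": "move_arm", "body": {"motion": "1 0.0144 0.0017 0.06 0 0 -0.009; 1 0 0 0.07 0 0 0; 1 0 0 0.07 0 0 0; 1 0 0 0.03 0 0 0; 1 0 0 0.013 0 0 0; 1 0 0 0 0 0 0; 1 0 0 0 0 0 0; 1 0 0 0 0 0 0", "grip_force": 60}}

```text
time_s: 10.2
tcp_pos: [0.4026, 0.3194, 0.0136]
eef_rot: [-0.001, -0.134, 0.991, 0.0]
force: [-0.7, 1.4, -0.6]
finger_gap: 0.0855
grip_force: 0.0
```

Call:
{"method": "move_arm", "body": {"motion": "0.3 0 0 0 0 0 0; 0.3 0 0 0 0 0 0; 0 0 0 0 0 0 0; 0 0 0 0 0 0 0; 0 0 0 0 0 0 0; 0 0 0 0 0 0 0; 0 0 0 0 0 0 0"}}

```text
time_s: 10.9
tcp_pos: [0.4017, 0.3188, 0.0126]
eef_rot: [-0.002, -0.134, 0.991, -0.001]
force: [-1.2, -1.3, 4.4]
finger_gap: 0.0089
grip_force: 59.3
```

```bash
python3 - <<'E'
from lib import *
go([.4037,.319,.06],186)
E
```

```text
t10.9 tcp [0.4017 0.3188 0.0126] yaw -164.61 gap 0.009 F [-1.1693 -1.312   4.4486] grip 59 q7 0.62
  shift/0.6 (now-axes) [-0.003  -0.0006 -0.079 ] (target-axes) [-0.0034 -0.     -0.079 ] turn/45 [-0.0011 -0.0041  0.2087] | rows>=0.9, 1.1
```

```bash
python3 - <<'E'
from lib import *
go([.59,.25,.19],173.9)
E
```

```text
t10.9 tcp [0.4017 0.3188 0.0126] yaw -164.61 gap 0.009 F [-1.1693 -1.312   4.4486] grip 59 q7 0.62
  shift/0.6 (now-axes) [-0.2712 -0.194  -0.2964] (target-axes) [-0.3242 -0.0807 -0.2956] turn/45 [-0.0015 -0.004   0.4776] | rows>=5.4, 2.5
```

Call:
{"method": "move_arm", "body": {"motion": "0 0 0 -0.04 0 0 0; 0 0 0 -0.075 0 0 0; 0 0 0 -0.06 0 0 0.16; 0 0 0 -0.06 0 0 0.16; 0 0 0 -0.06 0 0 0.158; 0 -0.07 -0.018 0 0 0 0; 0 -0.07 -0.018 0 0 0 0; 0 -0.07 -0.018 0 0 0 0"}}

```text
time_s: 11.7
tcp_pos: [0.5251, 0.2727, 0.1893]
eef_rot: [-0.002, 0.053, 0.999, -0.001]
force: [1.2, 1.4, -1.7]
finger_gap: 0.0091
grip_force: 58.8
```

Call:
{"method": "move_arm", "body": {"motion": "0 -0.07 -0.018 0 0 0 0; 0 -0.044 -0.009 0 0 0 0; 0 0 0 0 0 0 0; 0 0 0 0 0 0 0; 0 0 0 0 0 0 0; 0 0 0 0 0 0 0"}}

```text
time_s: 12.3
tcp_pos: [0.5888, 0.2512, 0.1889]
eef_rot: [-0.002, 0.052, 0.999, -0.001]
force: [-0.0, 0.1, -0.5]
finger_gap: 0.0087
grip_force: 58.7
```

```bash
python3 - <<'E'
from lib import *
go([.59,.25,.19],173.9)
im,c=shot("wrist","w8")
im=im[:,:,::-1]
k=lambda a,f,g:cv2.resize(a,None,fx=f,fy=g,interpolation=cv2.INTER_CUBIC)
a=k(im[80:280,160:300],3.5,3);b=k(im[240:340,240:380],2,6)
out=np.zeros((600,795,3),np.uint8);out[:,:490]=a;out[:,500:780]=b
cv2.imwrite("pics/c8.png",out)
E
```

```text
t12.3 tcp [0.5888 0.2512 0.1889] yaw 174.03 gap 0.009 F [-0.0006  0.0657 -0.526 ] grip 59 q7 0.79
  shift/0.6 (now-axes) [-0.0022 -0.0019 -0.0018] (target-axes) [-0.0022 -0.0018 -0.0018] turn/45 [-0.0021 -0.0055  0.0028] | rows>=0.0, 0.0
```

View pics/c8.png

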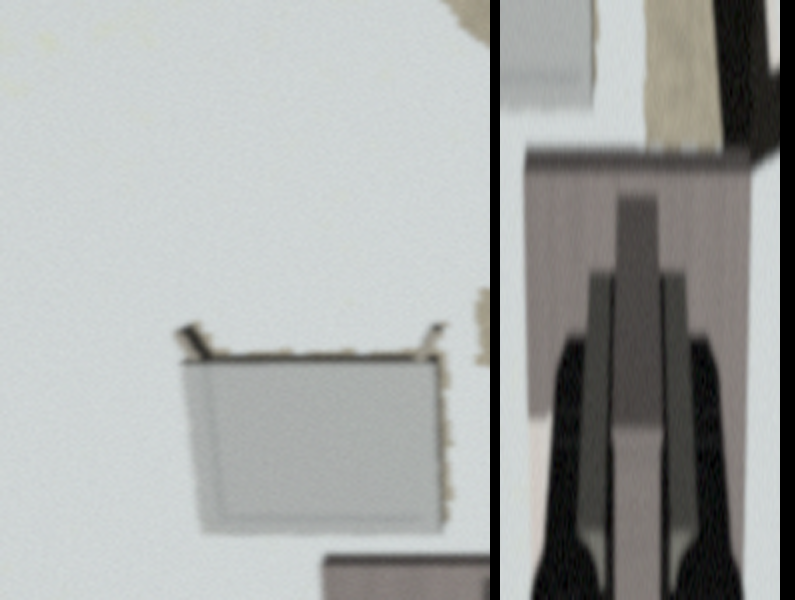

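```bash
python3 - <<'E'
from lib import *
m=camera_model("wrist");f=240/np.tan(np.radians(m["vfov"]/2));Tc=(f,m["cx"],m["cy"],m["tool_from_camera"])
print("rear top",plane(Tc,[(252.5,268),(365.5,268)],.0070)); print("rear bot",plane(Tc,[(252.5,265),(365.5,265)],.0120))
c=cam("wrist",manip.state())
q=plane(c,[(212.6,200.3),(285.1,200.3),(286.3,257),(217.7,257)],.014)[:,:2]
yaw=lambda a,b:np.degrees(np.arctan2(*(b-a)[::-1]))
print(q,"centre",q.mean(0),"mouth",(q[0]+q[1])/2,"yaws",yaw(q[0],q[1])-90,yaw(q[3],q[2])-90,yaw(q[0],q[3]),yaw(q[1],q[2]),"sizes",[np.linalg.norm(q[i]-q[i-1]) for i in range(4)])
c2=cam("wrist",dict(tcp_pos=np.array([.5299,.2004,.1315]),eef_rot=np.array([0,-.0015,1,.001])))
print("height check mouth corners",tri(c,(212.6,200.3),c2,(259,271)),tri(c,(285.1,200.3),c2,(341,279.5)))
E
```

```text
rear top [[ 0.015  -0.0275  0.007 ]
 [ 0.0149  0.0274  0.007 ]]
rear bot [[ 0.0143 -0.0283  0.012 ]
 [ 0.0142  0.0282  0.012 ]]
[[0.5712 0.1598]
 [0.5784 0.2292]
 [0.6373 0.2229]
 [0.63   0.1534]] centre [0.6042 0.1913] mouth [0.5748 0.1945] yaws -5.996242982855989 -5.9852102273883645 -6.233006110693865 -6.0963175718025475 sizes [np.float64(0.059158722081132174), np.float64(0.06977220601792064), np.float64(0.059144844834624066), np.float64(0.06991336380516021)]
height check mouth corners [0.5725 0.1579 0.0081] [0.5793 0.2288 0.0108]
```

```bash
python3 - <<'E'
from lib import *
go([.4803,.2035,.04],173.95)
E
```

```text
t12.3 tcp [0.589  0.2511 0.189 ] yaw 174.02 gap 0.009 F [ 0.5956  0.4003 -1.5298] grip 59 q7 0.79
  shift/0.6 (now-axes) [ 0.171  -0.0974  0.2492] (target-axes) [ 0.1719 -0.098   0.2483] turn/45 [-0.0022 -0.005   0.0015] | rows>=3.8, 0.0
```

Call:
{"method": "move_arm", "body": {"motion": "0 0.0573 -0.0327 0 0 0 0.0015; 0 0.0573 -0.0327 0 0 0 0; 0 0.0573 -0.0326 0 0 0 0; 0 0 0 0.08 0 0 0; 0 0 0 0.08 0 0 0; 0 0 0 0.08 0 0 0; 0 0 0 0.008 0 0 0; 0 0 0 0 0 0 0"}}

```text
time_s: 13.15
tcp_pos: [0.4802, 0.2027, 0.0404]
eef_rot: [-0.002, 0.053, 0.999, -0.001]
force: [0.5, 0.3, 0.4]
finger_gap: 0.009
grip_force: 58.7
```

Call:
{"method": "move_arm", "body": {"motion": "0 0 0 0 0 0 0; 0 0 0 0 0 0 0; 0 0 0 0 0 0 0"}}

```text
time_s: 13.45
tcp_pos: [0.4823, 0.203, 0.0426]
eef_rot: [0.0, 0.054, 0.999, 0.0]
force: [0.3, -0.6, -1.3]
finger_gap: 0.0091
grip_force: 58.7
```

```bash
python3 - <<'E'
from lib import *
go([.4803,.2035,.0178],173.95)
im,c=shot("wrist"); s,cs=shot("side","s9")
E
```

```text
t13.4 tcp [0.4823 0.203  0.0426] yaw 173.80 gap 0.009 F [ 0.2764 -0.5961 -1.2882] grip 59 q7 0.64
  shift/0.6 (now-axes) [0.0035 0.0005 0.0414] (target-axes) [0.0035 0.0005 0.0414] turn/45 [ 0.0005  0.0003 -0.0033] | rows>=0.5, 0.0
```

Call:
{"method": "move_arm", "body": {"motion": "0 0.002 0.0005 0.02 0 0 -0.002; 0 0 0 0.02 0 0 0; 0 0 0 0 0 0 0; 0 0 0 0 0 0 0; 0 0 0 0 0 0 0"}}

```text
time_s: 14.05
tcp_pos: [0.4797, 0.2028, 0.0164]
eef_rot: [-0.002, 0.053, 0.999, -0.001]
force: [-0.1, -0.3, -1.3]
finger_gap: 0.009
grip_force: 58.7
```

```bash
cat >> lib.py <<'E'
def avg(n=6):
    S=[]
    for _ in range(n): S.append(manip.state());get_image("side")
    p=np.array([s["tcp_pos"] for s in S]);x=np.mean([rot(s).apply([1,0,0]) for s in S],0);z=np.mean([rot(s).apply([0,0,1]) for s in S],0)
    print("avg",p.mean(0),"std",p.std(0),"yaw %.2f"%np.degrees(np.arctan2(x[1],x[0])),"toolz",z,"F",np.mean([s["force"] for s in S],0)); return p.mean(0)
E
python3 - <<'E'
from lib import *
avg(8)
E
```

```text
avg [0.4799 0.2029 0.0167] std [0.0001 0.     0.0001] yaw 173.91 toolz [-0.0029 -0.0013 -1.    ] F [ 0.0996 -0.0803 -0.951 ]
```

Call:
{"method": "move_arm", "body": {"motion": "0 0 0.001 -0.0017 0 0 0; 0 -0.015 0 0 0 0 0; 0 -0.015 0 0 0 0 0; 0 -0.015 0 0 0 0 0; 0 -0.01 0 0 0 0 0; 0 0 0 0 0 0 0; 0 0 0 0 0 0 0"}}

```text
time_s: 15.15
tcp_pos: [0.5125, 0.1998, 0.0174]
eef_rot: [-0.002, 0.053, 0.999, -0.001]
force: [-0.4, -0.5, -0.5]
finger_gap: 0.0087
grip_force: 58.7
```

```bash
python3 - <<'E'
from lib import *
avg(3);go([.5549,.1956,.0177],173.95)
im,c=shot("wrist","w10")
E
```

```text
avg [0.5122 0.1999 0.0174] std [0.0002 0.0001 0.    ] yaw 173.91 toolz [-0.0039 -0.0015 -1.    ] F [ 0.0443  0.0295 -0.7406]
t15.3 tcp [0.512  0.2    0.0174] yaw 173.94 gap 0.009 F [ 0.0659  0.6078 -1.002 ] grip 59 q7 0.67
  shift/0.6 (now-axes) [-0.0718  0.0002 -0.0008] (target-axes) [-0.0718  0.0002 -0.0005] turn/45 [-0.0026 -0.0049 -0.0002] | rows>=0.9, 0.0
```

Call:
{"method": "move_arm", "body": {"motion": "0 -0.013 0 0 0 0 0; 0 -0.013 0 0 0 0 0; 0 -0.013 0 0 0 0 0; 0 -0.013 0 0 0 0 0; 0 -0.01 0 0 0 0 0; 0 0 0 0 0 0 0; 0 0 0 0 0 0 0"}}

```text
time_s: 16.05
tcp_pos: [0.5495, 0.1959, 0.0172]
eef_rot: [-0.002, 0.053, 0.999, -0.001]
force: [0.5, 0.3, -0.6]
finger_gap: 0.0088
grip_force: 58.7
```

```bash
python3 - <<'E'
from lib import *
avg(3);go([.5549,.1956,.0177],173.95)
E
```

```text
avg [0.5492 0.196  0.0173] std [0.0002 0.0001 0.    ] yaw 173.92 toolz [-0.0039 -0.0015 -1.    ] F [-0.2105  0.3319 -0.9333]
t16.2 tcp [0.5491 0.1961 0.0173] yaw 173.94 gap 0.009 F [-0.4406  0.1968 -0.6524] grip 59 q7 0.72
  shift/0.6 (now-axes) [-0.0098  0.0002 -0.0007] (target-axes) [-0.0098  0.0001 -0.0007] turn/45 [-0.0025 -0.0048 -0.0003] | rows>=0.1, 0.0
```

Call:
{"method": "move_arm", "body": {"motion": "0 -0.005 0 0 0 0 0; 0 -0.004 0 0 0 0 0; 0 0 0 0 0 0 0; 0 0 0 0 0 0 0"}}

```text
time_s: 16.6
tcp_pos: [0.5552, 0.1954, 0.0173]
eef_rot: [-0.001, 0.053, 0.999, -0.001]
force: [-0.4, -0.7, -1.4]
finger_gap: 0.0088
grip_force: 58.8
```

Call:
{"method": "move_arm", "body": {"motion": "0 -0.003 0 0 0 0 0; 0 0 0 0 0 0 0; 0 0 0 0 0 0 0"}}

```text
time_s: 16.9
tcp_pos: [0.5553, 0.1952, 0.0171]
eef_rot: [-0.003, 0.053, 0.999, -0.001]
force: [-4.4, -0.4, 1.1]
finger_gap: 0.0093
grip_force: 59.0
```

Call:
{"method": "move_arm", "body": {"motion": "0 -0.002 0 0 0 0 0; 0 0 0 0 0 0 0; 0 0 0 0 0 0 0"}}

```text
time_s: 17.2
tcp_pos: [0.5554, 0.1951, 0.017]
eef_rot: [-0.004, 0.053, 0.999, -0.001]
force: [-7.0, -0.4, 2.3]
finger_gap: 0.0091
grip_force: 59.2
```

The card has met the end stop (x force −7 N, exactly at the predicted x). Now I'll seat it and release.

Call:
{"method": "move_arm", "body": {"motion": "0 0 0 0.0012 0 0 0; 0 0 0 0 0 0 0; 1 0 0 0 0 0 0; 1 0 0 0 0 0 0; 1 0 0 0 0 0 0; 1 0 0 -0.05 0 0 0; 1 0 0 -0.08 0 0 0; 1 0 0 -0.08 0 0 0"}}

```text
time_s: 18.0
tcp_pos: [0.5586, 0.1949, 0.1436]
eef_rot: [-0.002, 0.053, 0.999, -0.001]
force: [0.2, 0.3, 0.7]
finger_gap: 0.0853
grip_force: 0.0
```

Call:
{"method": "move_arm", "body": {"motion": "1 0.04 0 0 0 0 0; 1 0 0 0 0 0 0; 1 0 0 0 0 0 0; 1 0 0 0 0 0 0"}}

```text
time_s: 18.4
tcp_pos: [0.5352, 0.1973, 0.1419]
eef_rot: [-0.002, 0.054, 0.999, -0.001]
force: [0.3, 0.3, -1.2]
finger_gap: 0.0851
grip_force: 0.0
```

```bash
python3 - <<'E'
from lib import *
go([.45,-.2,.25],180)
im,c=shot("wrist","w11")
a=cv2.resize(im[150:340,200:400,::-1],None,fx=3,fy=3,interpolation=cv2.INTER_CUBIC)
for i in range(0,200,20): cv2.putText(a,str(200+i),(i*3,9),0,.35,(0,0,255),1);a[::4,i*3]=0
for i in range(0,190,20): cv2.putText(a,str(150+i),(0,i*3+4),0,.35,(0,0,255),1);a[i*3,::4]=0
cv2.imwrite("pics/c11.png",a)
E
```

```text
t18.4 tcp [0.5352 0.1973 0.1419] yaw 173.87 gap 0.085 F [ 0.2977  0.3077 -1.1625] grip 0 q7 0.75
  shift/0.6 (now-axes) [ 0.071  -0.674  -0.1782] (target-axes) [ 0.142  -0.6622 -0.1801] turn/45 [-0.0029 -0.0041 -0.1363] | rows>=8.4, 0.7
```

View pics/c11.png

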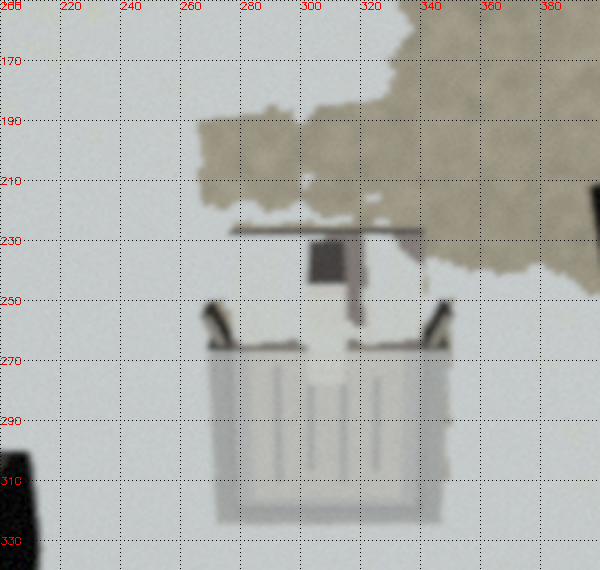

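```bash
python3 - <<'E'
from lib import *
c=cam("wrist",manip.state())
a=plane(c,[(277,225.5),(341,225.5)],.004)[:,:2];b=plane(c,[(269,265.5),(350,265.5)],.014)[:,:2]
d=np.array([.9944,-.1054]);print(a,b,"rear->mouth",(b.mean(0)-a.mean(0))@d)
go([.56,-.03,.2],180)
E
```

```text
[[0.5375 0.169 ]
 [0.5435 0.2245]] [[0.5701 0.1583]
 [0.5777 0.2288]] rear->mouth 0.03355906800425951
t18.4 tcp [0.5351 0.1974 0.1418] yaw 173.86 gap 0.086 F [ 0.2178 -0.2196 -1.0259] grip 0 q7 0.75
  shift/0.6 (now-axes) [-0.0814 -0.3725 -0.0963] (target-axes) [-0.0414 -0.3789 -0.0969] turn/45 [-0.0028 -0.0044 -0.1364] | rows>=4.7, 0.7
```

Home: the rear edge stands 33.6 mm out, against 34 mm expected. On to the tray.

Call:
{"method": "move_arm", "body": {"motion": "1 0 0 -0.05 0 0 -0.136; 1 -0.008 -0.075 -0.012 0 0 0; 1 -0.008 -0.076 -0.012 0 0 0; 1 -0.008 -0.076 -0.012 0 0 0; 1 -0.008 -0.076 -0.011 0 0 0; 1 -0.009 -0.076 0 0 0 0; 1 0 0 0 0 0 0; 1 0 0 0 0 0 0"}}

```text
time_s: 19.25
tcp_pos: [0.5596, -0.0316, 0.2003]
eef_rot: [-0.002, 0.002, 1.0, -0.001]
force: [-0.6, 1.4, 0.7]
finger_gap: 0.0854
grip_force: 0.0
```

```bash
cat > tray.py <<'E'
from lib import *
def outlines(im,c,z=.004,K=4):
    g=cv2.resize(cv2.cvtColor(im,cv2.COLOR_RGB2GRAY),None,fx=K,fy=K,interpolation=cv2.INTER_CUBIC)
    t=cv2.adaptiveThreshold(cv2.GaussianBlur(g,(5,5),0),255,cv2.ADAPTIVE_THRESH_MEAN_C,cv2.THRESH_BINARY_INV,61,10)
    cs,h=cv2.findContours(t,cv2.RETR_CCOMP,cv2.CHAIN_APPROX_NONE);out=[]
    for i,ct in enumerate(cs):
        if h[0][i][3]<0: continue   # holes = inner boundary of a line
        P=plane(c,(ct[:,0]+.5)/K-.5,z)[:,:2]*1000
        r=cv2.minAreaRect(P.astype(np.float32));A=cv2.contourArea(P.astype(np.float32))
        L,W=max(r[1]),min(r[1]);
        if W<20 or L>60: continue
        f=A/(L*W)
        box=cv2.boxPoints(r);e=[box[1]-box[0],box[2]-box[1]];e=max(e,key=np.linalg.norm)
        out.append(("rect" if f>.88 else "circ",r[0][0]/1000,r[0][1]/1000,L,W,np.degrees(np.arctan2(e[1],e[0]))%180-90,f))
    return sorted(out)
if __name__=="__main__":
    avg(2);im,c=shot("wrist","w12")
    for o in outlines(im,c): print(o[0],np.round(o[1:],4))
E
python3 tray.py
```

```text
avg [ 0.5596 -0.0305  0.2004] std [0.     0.0011 0.0001] yaw 179.88 toolz [-0.004  -0.0011 -1.    ] F [-0.2118  1.289   0.5081]
circ [ 0.4249 -0.2222 32.7064 30.8293  5.3471  0.7715]
circ [ 0.5963 -0.0709 34.975  34.7567 76.8812  0.7785]
circ [ 0.604  -0.0173 34.9069 34.4204  0.0651  0.7861]
circ [  0.612    0.0361  34.9461  34.8224 -72.9267   0.7806]
rect [ 0.5365  0.047  47.0453 28.5424 -8.3048  0.9558]
```

Call:
{"method": "move_arm", "body": {"motion": "1 0.016 -0.073 0 0 0 0; 1 0.016 -0.073 0 0 0 0; 1 0.016 -0.073 0 0 0 0; 1 0.016 -0.073 0 0 0 0; 1 0.016 -0.073 0 0 0 0; 1 0 0 0 0 0 0; 1 0 0 0 0 0 0; 1 0 0 0 0 0 0"}}

```text
time_s: 20.2
tcp_pos: [0.5125, -0.246, 0.2016]
eef_rot: [-0.001, -0.002, 1.0, 0.0]
force: [0.1, 0.1, 0.4]
finger_gap: 0.0856
grip_force: 0.0
```

```bash
python3 - <<'E'
from lib import *
import tray
avg(2);im,c=shot("wrist","w13")
for o in tray.outlines(im,c): print(o[0],np.round(o[1:],4))
cv2.imwrite("pics/c13.png",im[:400,:,::-1])
E
```

```text
avg [ 0.5126 -0.2459  0.2016] std [0.     0.0001 0.    ] yaw -179.75 toolz [-0.0026  0.     -1.    ] F [-0.0494 -0.4666 -0.0162]
circ [  0.426   -0.2153  32.193   32.0174 -27.2404   0.7709]
circ [  0.5965  -0.0705  35.0174  34.7162 -80.2926   0.7829]
circ [  0.6046  -0.0167  35.1179  34.7077 -79.4755   0.7805]
circ [ 0.6121  0.0367 35.2165 34.9071  0.2262  0.7782]
rect [ 0.521  -0.0594 46.342  28.0984 -8.3158  0.9586]
rect [ 0.5289 -0.006  46.6206 28.0533 -8.1572  0.9595]
rect [ 0.5368  0.0474 46.3    28.3377 -8.1851  0.9556]
```

View pics/c13.png

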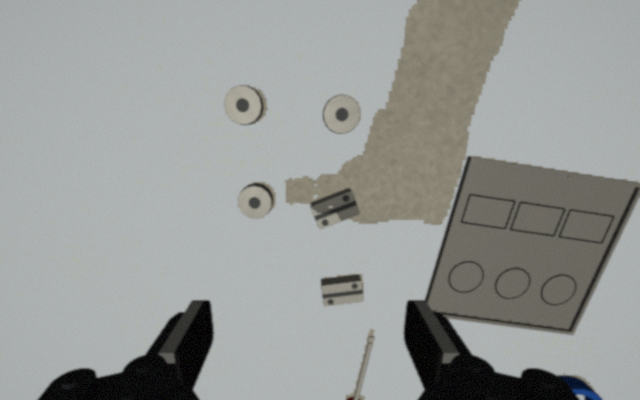

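All three circles and three rectangles are measured, and the two views agree within 0.7 mm. The parts are rollers at (244,105), (342,114) and (256,201), and blocks at (334,207) and (342,289). Next I'll locate them.

```bash
cat > parts.py <<'E'
from lib import *
def parts(im,c,boxes,z=.018,K=6,thr=.62):
    "dark bores / grooves inside pixel boxes -> world, dims mm"
    g0=cv2.cvtColor(im,cv2.COLOR_RGB2GRAY)
    for n,(x0,y0,x1,y1) in boxes.items():
        g=cv2.GaussianBlur(cv2.resize(g0[y0:y1,x0:x1],None,fx=K,fy=K,interpolation=cv2.INTER_CUBIC),(5,5),0)
        for ct in sorted(blobs(g<thr*np.percentile(g,90),K*K*8),key=cv2.contourArea)[::-1][:5]:
            p=(ct[:,0]+.5)/K-.5+[x0,y0];P=(plane(c,p,z)[:,:2]*1000).astype(np.float32)
            r=cv2.minAreaRect(P);b=cv2.boxPoints(r);e=max([b[1]-b[0],b[2]-b[1]],key=np.linalg.norm)
            print(n,"px",p.mean(0).round(1),"xy",np.round(np.array(r[0])/1000,4),"L,W %.1f %.1f"%(max(r[1]),min(r[1])),"ang %.1f"%(np.degrees(np.arctan2(e[1],e[0]))%180))
E
cat > d13.py <<'E'
from parts import *
im=cv2.imread("pics/w13.png")[:,:,::-1].copy();c=cam("wrist",manip.state())
B=dict(rA=(220,82,270,128),rB=(318,90,366,137),rC=(232,180,278,224),b1=(305,182,362,232),b2=(315,268,368,310))
parts(im,c,B)
a=[cv2.resize(im[y0:y1,x0:x1,::-1],(390,300),interpolation=cv2.INTER_CUBIC) for x0,y0,x1,y1 in [B["b1"],B["b2"],B["rA"],B["rC"]]]
cv2.imwrite("pics/c13b.png",np.vstack([np.hstack(a[:2]),np.hstack(a[2:])]))
E
python3 d13.py
```

```text
rA px [242.1 104.7] xy [ 0.4182 -0.3069] L,W 10.9 10.9 ang 74.4
rA px [258.6 106.1] xy [ 0.4196 -0.293 ] L,W 30.0 11.2 ang 174.2
rB px [341.5 114.1] xy [ 0.4259 -0.2168] L,W 11.3 11.1 ang 134.7
rC px [263.1 190.6] xy [ 0.4974 -0.2911] L,W 31.1 13.0 ang 51.3
rC px [254.1 202.5] xy [ 0.5087 -0.3003] L,W 11.2 10.8 ang 43.1
b1 px [334.8 205.8] xy [ 0.5138 -0.2206] L,W 44.2 30.2 ang 111.2
b1 px [324.6 222.2] xy [ 0.5288 -0.2302] L,W 6.3 6.1 ang 0.2
b2 px [340.4 279.6] xy [ 0.5932 -0.2118] L,W 43.0 9.3 ang 97.4
b2 px [344.3 292.3] xy [ 0.606 -0.21 ] L,W 43.7 14.5 ang 98.9
b2 px [330.1 301.3] xy [ 0.6199 -0.2223] L,W 6.9 6.4 ang 42.3
```

View pics/c13b.png

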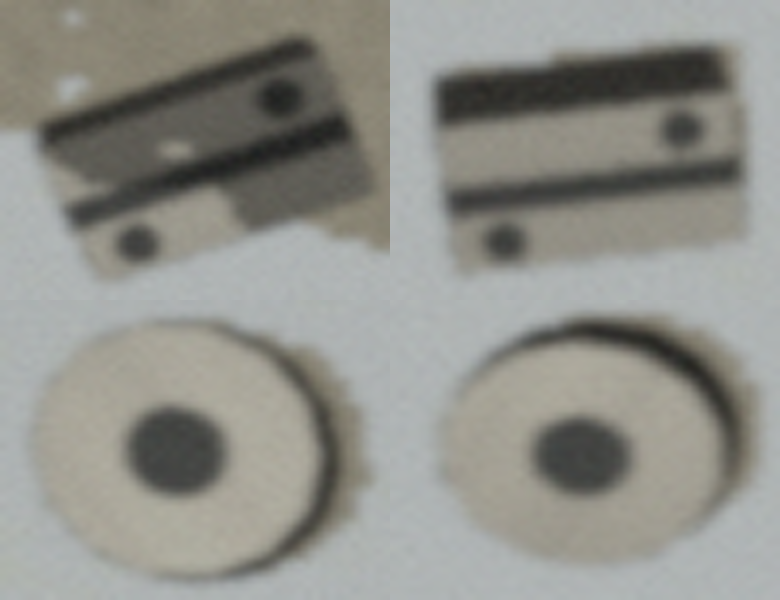

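The crop shows that each block's two bolt holes are symmetric about its groove, so their midpoint is the centre. The bores mark the roller centres.

```bash
python3 - <<'E'
from lib import *
c=cam("wrist",manip.state())
for n,m,a,b in [("b1",(335.6,210.5),(314.9,218.2),(356.4,203.3)),("b2",(342.65,294.1),(322.5,296.3),(362.8,292.2))]:
    P=plane(c,[m,a,b],.018)[:,:2];d=P[2]-P[1];print(n,P[0],"len",np.linalg.norm(d),"ang",np.degrees(np.arctan2(d[1],d[0])))
# height check with w12 (roller B bore seen there)
im=cv2.imread("pics/w12.png",0);c12=cam("wrist",dict(tcp_pos=np.array([.5596,-.0305,.2004]),eef_rot=np.array([-.002,.001,1,-.001])))
for n,P in [("rB",(.4259,-.2168,.018)),("b1",(.5157,-.219,.018))]:
    q=proj(c12,P)[0];print(n,"in w12 at",q)
    x,y=q.astype(int)
    for ct in blobs(im[max(y-30,0):y+30,max(x-30,0):x+30]<120,8): print("  dark",ct[:,0].mean(0)+[max(x-30,0),max(y-30,0)],cv2.contourArea(ct), "tri",tri(c,(341.5,114.1),c12,ct[:,0].mean(0)+[max(x-30,0),max(y-30,0)]) if n=="rB" else "")
go([.6085,-.2115,.003],97.3)
E
```

```text
b1 [ 0.5167 -0.2194] len 0.0438291261114318 ang 110.77549599804364
b2 [ 0.6108 -0.2089] len 0.04401563200522734 ang 96.78416751630958
rB in w12 at [92.8635 56.8913]
  dark [90.5  55.65] 149.0 tri [ 0.4256 -0.217   0.0209]
  dark [109.0948  60.3621] 396.0 tri [ 0.4256 -0.2148 -0.0036]
b1 in w12 at [110.3219 162.2636]
  dark [ 98.8421 175.2105] 31.5 tri 
  dark [115. 149.] 31.0 tri 
  dark [117.6458 158.6319] 436.0 tri 
t20.4 tcp [ 0.5123 -0.2464  0.2017] yaw -179.76 gap 0.085 F [ 0.4206 -0.2583  0.5595] grip 0 q7 1.61
  shift/0.6 (now-axes) [-0.1615  0.0577  0.3306] (target-axes) [0.0373 0.1664 0.3311] turn/45 [-0.0033 -0.0025  1.843 ] | rows>=4.5, 9.7
```

Call:
{"method": "move_arm", "body": {"motion": "0.65 0 0 0 0 0 0.1854; 0.65 0 0 0 0 0 0.1854; 0.65 0 0 0.02 0 0 0.1854; 0.65 0 0 0.02 0 0 0.1854; 0.65 0 0 0.02 0 0 0.1854; 0.65 0 0 0.02 0 0 0.1854; 0.65 0 0 0.02 0 0 0.1854; 0.65 0 0 0.02 0 0 0.1854", "grip_force": 60}}

```text
time_s: 21.15
tcp_pos: [0.5119, -0.2472, 0.1292]
eef_rot: [-0.001, 0.551, 0.834, -0.001]
force: [0.3, 0.3, -0.2]
finger_gap: 0.0552
grip_force: 0.0
```

Call:
{"method": "move_arm", "body": {"motion": "0.65 0 0 0.02 0 0 0.1854; 0.65 0 0 0.02 0 0 0.1854; 0.65 0.02 0.082 0 0 0 0; 0.65 0.02 0.082 0 0 0 0; 0.65 0 0 0 0 0 0; 0.65 0 0 0 0 0 0; 0.65 0 0 0 0 0 0"}}

```text
time_s: 21.85
tcp_pos: [0.6038, -0.2139, 0.105]
eef_rot: [-0.001, 0.665, 0.747, -0.002]
force: [-0.1, 0.1, 0.4]
finger_gap: 0.0557
grip_force: 0.0
```

```bash
cat > near.py <<'E'
from lib import *
def holes(im,c,P,z=.018,K=6,hs=50):
    "bolt holes/bores near expected point P"
    x,y=proj(c,[*P,z])[0].astype(int);x0,y0=max(x-hs,0),max(y-hs,0)
    g=cv2.cvtColor(im,cv2.COLOR_RGB2GRAY)[y0:y+hs,x0:x+hs]
    g=cv2.GaussianBlur(cv2.resize(g,None,fx=K,fy=K,interpolation=cv2.INTER_CUBIC),(7,7),0)
    for thr in(50,65,80,95,110):
      for ct in blobs(g<thr,100):
        p=(ct[:,0]+.5)/K-.5+[x0,y0];Q=(plane(c,p,z)[:,:2]*1000).astype(np.float32);(a,b),(l,w),_=cv2.minAreaRect(Q)
        if max(l,w)<13 and min(l,w)>.75*max(l,w) and max(l,w)>4.5: print(thr,"px",p.mean(0).round(1),"xy",np.round([a/1000,b/1000],4),"d %.1f %.1f"%(l,w))
E
python3 - <<'E'
from near import *
go([.6108,-.2089,.003],96.8)
im,c=shot("wrist","w14"); holes(im,c,(.6108,-.2089))
E
```

```text
t21.9 tcp [ 0.6038 -0.2139  0.105 ] yaw 96.62 gap 0.056 F [-0.0973  0.119   0.4449] grip 0 q7 0.45
  shift/0.6 (now-axes) [0.0071 0.0134 0.17  ] (target-axes) [0.0068 0.0125 0.1701] turn/45 [-0.0066  0.0013 -0.0041] | rows>=2.0, 0.0
50 px [307.9 214.8] xy [ 0.6005 -0.1963] d 5.2 5.4
65 px [308.  214.8] xy [ 0.6005 -0.1962] d 6.5 6.5
80 px [330.1 251.1] xy [ 0.6198 -0.2219] d 4.5 4.5
80 px [308.1 214.8] xy [ 0.6007 -0.1963] d 7.9 7.6
95 px [330.2 251.1] xy [ 0.6199 -0.2219] d 5.4 5.4
110 px [330.2 251.1] xy [ 0.62   -0.2219] d 6.2 6.1
```

Call:
{"method": "move_arm", "body": {"motion": "0.65 0.0065 0.0118 0.05 0 0 -0.004; 0.65 0 0 0.06 0 0 0; 0.65 0 0 0.04 0 0 0; 0.65 0 0 0.018 0 0 0; 0.65 0 0 0 0 0 0; 0.65 0 0 0 0 0 0; 0.65 0 0 0 0 0 0"}}

```text
time_s: 22.6
tcp_pos: [0.6123, -0.21, 0.0061]
eef_rot: [0.001, 0.664, 0.748, -0.001]
force: [1.3, 0.2, -1.2]
finger_gap: 0.0552
grip_force: 0.0
```

```bash
python3 - <<'E'
from lib import *
go([.6103,-.2091,.003],96.8)
E
```

```text
t22.6 tcp [ 0.6123 -0.21    0.0061] yaw 96.76 gap 0.055 F [ 1.328   0.1655 -1.1984] grip 0 q7 0.45
  shift/0.6 (now-axes) [ 0.0019 -0.0032  0.0051] (target-axes) [ 0.0019 -0.0032  0.0051] turn/45 [-0.0011  0.0029 -0.001 ] | rows>=0.1, 0.0
```

Call:
{"method": "move_arm", "body": {"motion": "0.65 0.0018 -0.003 0.004 0 0 0; 0 0 0 0 0 0 0; 0 0 0 0 0 0 0; 0 0 0 0 0 0 0; 0 0 0 0 0 0 0; 0 0 0 0 0 0 0"}}

```text
time_s: 23.2
tcp_pos: [0.6098, -0.2086, 0.0027]
eef_rot: [-0.0, 0.664, 0.748, -0.001]
force: [-0.6, 1.0, 5.5]
finger_gap: 0.0245
grip_force: 59.9
```

```bash
python3 - <<'E'
from lib import *
go([.521,-.0595,.07],81.75)
E
```

```text
t23.2 tcp [ 0.6098 -0.2086  0.0027] yaw 96.78 gap 0.025 F [-0.6117  0.9883  5.5268] grip 60 q7 0.45
  shift/0.6 (now-axes) [ 0.2641 -0.1179 -0.1123] (target-axes) [ 0.2247 -0.1822 -0.1122] turn/45 [-0.0029  0.0022  0.3341] | rows>=3.7, 1.8
```

Call:
{"method": "move_arm", "body": {"motion": "0 0 0 -0.04 0 0 0; 0 0 0 -0.037 0 0 0.167; 0 0 0 -0.035 0 0 0.167; 0 0.0563 -0.0455 0 0 0 0; 0 0.0563 -0.0455 0 0 0 0; 0 0.0563 -0.0455 0 0 0 0; 0 0.0563 -0.0455 0 0 0 0; 0 0 0 0 0 0 0"}}

```text
time_s: 24.0
tcp_pos: [0.5161, -0.0515, 0.0686]
eef_rot: [-0.005, 0.753, 0.658, -0.003]
force: [0.8, 0.1, -2.6]
finger_gap: 0.0247
grip_force: 59.4
```

Call:
{"method": "move_arm", "body": {"motion": "0 0 0 0.04 0 0 0; 0 0 0 0.04 0 0 0; 0 0 0 0 0 0 0; 0 0 0 0 0 0 0; 0 0 0 0 0 0 0"}}

```text
time_s: 24.5
tcp_pos: [0.5214, -0.0595, 0.0221]
eef_rot: [0.0, 0.756, 0.654, -0.001]
force: [-0.8, -0.2, -1.7]
finger_gap: 0.0242
grip_force: 59.3
```

```bash
python3 - <<'E'
from lib import *
go([.521,-.059,.0072],81.75)
E
```

```text
t24.5 tcp [ 0.5214 -0.0595  0.0221] yaw 81.73 gap 0.024 F [-0.789  -0.1892 -1.6738] grip 59 q7 0.14
  shift/0.6 (now-axes) [ 0.0008 -0.0007  0.0248] (target-axes) [ 0.0008 -0.0008  0.0248] turn/45 [-0.0021  0.0026 -0.0005] | rows>=0.3, 0.0
```

Call:
{"method": "move_arm", "body": {"motion": "0 0.0006 -0.0006 0.014 0 0 0; 0 0 0 0.008 0 0 0; 0 0 0 0 0 0 0; 0 0 0 0 0 0 0; 0 0 0 0 0 0 0"}}

```text
time_s: 25.0
tcp_pos: [0.5205, -0.0588, 0.0082]
eef_rot: [-0.0, 0.756, 0.654, -0.002]
force: [0.1, -0.9, -0.4]
finger_gap: 0.0245
grip_force: 59.4
```

```bash
python3 - <<'E'
from lib import *
go([.521,-.059,.0072],81.75)
E
```

```text
t25.0 tcp [ 0.5205 -0.0588  0.0082] yaw 81.75 gap 0.025 F [ 0.0954 -0.9154 -0.401 ] grip 59 q7 0.14
  shift/0.6 (now-axes) [-0.0003  0.0009  0.0017] (target-axes) [-0.0003  0.0009  0.0017] turn/45 [-0.0035  0.0024 -0.    ] | rows>=0.0, 0.0
```

Call:
{"method": "move_arm", "body": {"motion": "0 0 0 0.0017 0 0 0; 0 0 0 0 0 0 0; 0.55 0 0 0 0 0 0; 0.55 0 0 0 0 0 0; 0.55 0 0 0 0 0 0; 0.55 0 0 -0.03 0 0 0; 0.55 0 0 -0.07 0 0 0; 0.55 0 0 -0.07 0 0 0"}}

```text
time_s: 25.8
tcp_pos: [0.52, -0.0585, 0.1097]
eef_rot: [-0.001, 0.756, 0.654, -0.002]
force: [1.0, -0.8, 0.2]
finger_gap: 0.047
grip_force: 0.0
```

```bash
python3 - <<'E'
from near import *
im,c=shot("wrist","w15"); holes(im,c,(.521,-.0595),z=.022)
go([.5167,-.2194,.105],110.8)
E
```

```text
65 px [298.4 220.4] xy [ 0.5141 -0.0443] d 5.7 5.4
80 px [298.5 220.4] xy [ 0.5141 -0.0443] d 6.7 6.4
95 px [319.7 256.7] xy [ 0.5254 -0.0743] d 4.6 4.4
110 px [319.8 256.7] xy [ 0.5255 -0.0743] d 5.3 5.3
t25.9 tcp [ 0.5236 -0.0592  0.1158] yaw 81.70 gap 0.047 F [0.2468 0.0825 2.5845] grip 0 q7 0.12
  shift/0.6 (now-axes) [-0.2658  0.027   0.0185] (target-axes) [-0.2455 -0.1055  0.0181] turn/45 [ 0.0063  0.0034 -0.6466] | rows>=3.2, 3.4
```

Call:
{"method": "move_arm", "body": {"motion": "0.65 0 0 0 0 0 -0.1617; 0.65 0 0 0 0 0 -0.1617; 0.65 0 0 0 0 0 -0.1617; 0.65 0 0 0 0 0 -0.1617; 0.65 -0.0614 -0.0264 0.004 0 0 0; 0.65 -0.0614 -0.0264 0.004 0 0 0; 0.65 -0.0614 -0.0264 0.004 0 0 0; 0.65 -0.0614 -0.0264 0.004 0 0 0"}}

```text
time_s: 26.65
tcp_pos: [0.5137, -0.2204, 0.0997]
eef_rot: [-0.001, 0.567, 0.823, -0.002]
force: [0.5, 0.2, -0.5]
finger_gap: 0.0559
grip_force: 0.0
```

Call:
{"method": "move_arm", "body": {"motion": "0.65 0 0 0 0 0 0; 0.65 0 0 0 0 0 0; 0.65 0 0 0 0 0 0; 0.65 0 0 0 0 0 0"}}

```text
time_s: 27.05
tcp_pos: [0.5143, -0.2169, 0.0998]
eef_rot: [-0.001, 0.566, 0.824, -0.001]
force: [-0.9, -0.6, -0.3]
finger_gap: 0.0556
grip_force: 0.0
```

```bash
python3 - <<'E'
from near import *
go([.5167,-.2194,.003],110.8)
im,c=shot("wrist","w16"); holes(im,c,(.5167,-.2194))
E
```

```text
t27.1 tcp [ 0.5143 -0.2169  0.0998] yaw 111.01 gap 0.056 F [-0.8623 -0.5534 -0.2958] grip 0 q7 0.65
  shift/0.6 (now-axes) [-0.0054  0.0027  0.1613] (target-axes) [-0.0053  0.0022  0.1613] turn/45 [-0.0039 -0.0011  0.0047] | rows>=1.9, 0.0
50 px [299.2 227.5] xy [ 0.504  -0.2097] d 5.1 5.1
65 px [299.2 227.4] xy [ 0.5039 -0.2097] d 6.4 6.4
80 px [321.7 263.8] xy [ 0.529  -0.2298] d 4.5 4.6
80 px [299.3 227.3] xy [ 0.5039 -0.2096] d 7.5 7.3
95 px [321.8 263.8] xy [ 0.5289 -0.2298] d 5.3 5.5
110 px [321.8 263.8] xy [ 0.5289 -0.2299] d 6.0 6.2
```

Call:
{"method": "move_arm", "body": {"motion": "0.65 -0.0058 0.0022 0.05 0 0 0.0045; 0.65 0 0 0.06 0 0 0; 0.65 0 0 0.04 0 0 0; 0.65 0 0 0.009 0 0 0; 0.65 0 0 0 0 0 0; 0.65 0 0 0 0 0 0; 0.65 0 0 0 0 0 0"}}

```text
time_s: 27.8
tcp_pos: [0.5172, -0.222, 0.0057]
eef_rot: [0.0, 0.569, 0.822, -0.001]
force: [0.3, 0.3, 0.1]
finger_gap: 0.0554
grip_force: 0.0
```

```bash
python3 - <<'E'
from lib import *
go([.5165,-.2198,.003],110.8)
E
```

```text
t27.8 tcp [ 0.5172 -0.222   0.0057] yaw 110.66 gap 0.055 F [0.2636 0.3139 0.1235] grip 0 q7 0.65
  shift/0.6 (now-axes) [0.0039 0.0003 0.0046] (target-axes) [0.0039 0.0003 0.0046] turn/45 [-0.002   0.0024 -0.0031] | rows>=0.1, 0.0
```

Call:
{"method": "move_arm", "body": {"motion": "0.65 0.0038 0.0003 0.0042 0 0 0; 0 0 0 0 0 0 0; 0 0 0 0 0 0 0; 0 0 0 0 0 0 0; 0 0 0 0 0 0 0; 0 0 0 0 0 0 0"}}

```text
time_s: 28.4
tcp_pos: [0.5159, -0.2196, 0.0024]
eef_rot: [-0.001, 0.569, 0.822, -0.001]
force: [-0.3, 0.2, 5.8]
finger_gap: 0.0245
grip_force: 60.0
```

```bash
python3 - <<'E'
from lib import *
go([.5289,-.006,.07],81.75)
E
```

```text
t28.4 tcp [ 0.5159 -0.2196  0.0024] yaw 110.66 gap 0.025 F [-0.2623  0.1836  5.7696] grip 60 q7 0.64
  shift/0.6 (now-axes) [ 0.3253  0.1456 -0.1133] (target-axes) [ 0.3554 -0.0296 -0.1127] turn/45 [-0.0032  0.0017  0.6424] | rows>=4.5, 3.4
```

Call:
{"method": "move_arm", "body": {"motion": "0 0 0 -0.04 0 0 0; 0 0 0 -0.037 0 0 0.1606; 0 0 0 -0.035 0 0 0.1606; 0 0 0 0 0 0 0.1606; 0 0 0 0 0 0 0.1606; 0 0.0711 -0.0059 0 0 0 0; 0 0.0711 -0.0059 0 0 0 0; 0 0.0711 -0.0059 0 0 0 0"}}

```text
time_s: 29.2
tcp_pos: [0.5232, -0.0902, 0.0685]
eef_rot: [-0.001, 0.757, 0.654, -0.002]
force: [0.4, 0.8, -1.5]
finger_gap: 0.0249
grip_force: 59.3
```

Call:
{"method": "move_arm", "body": {"motion": "0 0.0711 -0.0059 0 0 0 0; 0 0.0711 -0.0059 0 0 0 0; 0 0 0 0.02 0 0 0; 0 0 0 0.04 0 0 0; 0 0 0 0.02 0 0 0; 0 0 0 0 0 0 0; 0 0 0 0 0 0 0; 0 0 0 0 0 0 0"}}

```text
time_s: 30.0
tcp_pos: [0.5291, -0.0065, 0.0213]
eef_rot: [-0.0, 0.756, 0.654, -0.001]
force: [1.0, -0.1, -1.7]
finger_gap: 0.0245
grip_force: 59.3
```

```bash
python3 - <<'E'
from lib import *
go([.529,-.0056,.0072],81.75)
E
```

```text
t30.0 tcp [ 0.5291 -0.0065  0.0213] yaw 81.70 gap 0.024 F [ 0.9628 -0.1412 -1.7342] grip 59 q7 0.09
  shift/0.6 (now-axes) [ 0.0014 -0.0004  0.0235] (target-axes) [ 0.0014 -0.0004  0.0235] turn/45 [-0.0023  0.0024 -0.0012] | rows>=0.3, 0.0
```

Call:
{"method": "move_arm", "body": {"motion": "0 0.0013 0 0.014 0 0 0; 0 0 0 0.0075 0 0 0; 0 0 0 0.0015 0 0 0; 0 0 0 0 0 0 0; 0 0 0 0 0 0 0; 0 0 0 0 0 0 0"}}

```text
time_s: 30.6
tcp_pos: [0.5288, -0.0052, 0.0069]
eef_rot: [-0.0, 0.756, 0.654, -0.002]
force: [0.0, 0.6, -2.0]
finger_gap: 0.0244
grip_force: 59.3
```

```bash
python3 - <<'E'
from lib import *
go([.529,-.0056,.0072],81.75)
E
```

```text
t30.6 tcp [ 0.5288 -0.0052  0.0069] yaw 81.74 gap 0.024 F [ 0.0299  0.6242 -1.9885] grip 59 q7 0.09
  shift/0.6 (now-axes) [-0.0006  0.0005 -0.0004] (target-axes) [-0.0006  0.0005 -0.0004] turn/45 [-0.0036  0.0024 -0.0002] | rows>=0.0, 0.0
```

Call:
{"method": "move_arm", "body": {"motion": "0.55 0 0 0 0 0 0; 0.55 0 0 0 0 0 0; 0.55 0 0 0 0 0 0; 0.55 0 0 -0.03 0 0 0; 0.55 0 0 -0.07 0 0 0; 0.55 0 0 -0.07 0 0 0; 0.7 0 0 0 0 0 0; 0.7 0 0 0 0 0 0"}}

```text
time_s: 31.4
tcp_pos: [0.5296, -0.0049, 0.1098]
eef_rot: [0.0, 0.756, 0.654, -0.001]
force: [0.2, 0.9, 0.0]
finger_gap: 0.0598
grip_force: 0.0
```

```bash
python3 - <<'E'
from near import *
import tray
im,c=shot("wrist","w17"); holes(im,c,(.529,-.006),z=.022);print();holes(im,c,(.521,-.0595),z=.022)
for o in tray.outlines(im,c): print(o[0],np.round(o[1:],4))
go([.5087,-.3003,.105],81.75)
E
```

```text
65 px [296.2 220.9] xy [0.5225 0.0092] d 5.5 5.5
80 px [296.3 220.9] xy [0.5225 0.0092] d 6.5 6.5
95 px [317.6 257.1] xy [ 0.5338 -0.0207] d 4.6 4.5
110 px [317.7 257.2] xy [ 0.5339 -0.0208] d 5.2 5.3

95 px [316.3 320. ] xy [ 0.5255 -0.0743] d 4.6 4.6
95 px [296.2 288.6] xy [ 0.5141 -0.0443] d 4.7 4.5
95 px [317.6 257.2] xy [ 0.5338 -0.0208] d 4.6 4.4
110 px [316.3 320. ] xy [ 0.5255 -0.0742] d 5.6 5.3
110 px [296.2 288.6] xy [ 0.5141 -0.0443] d 5.5 5.2
110 px [317.7 257.1] xy [ 0.5338 -0.0208] d 5.3 5.3
circ [ 0.6039 -0.0176 35.2448 34.9308 81.7363  0.7885]
circ [ 0.6118  0.0359 35.5083 35.1854 81.729   0.7843]
rect [ 0.5366  0.0471 46.3857 28.8122 -8.2657  0.9521]
t31.4 tcp [ 0.5287 -0.0048  0.1088] yaw 81.76 gap 0.060 F [-0.4404 -0.5312 -0.3736] grip 0 q7 0.07
  shift/0.6 (now-axes) [-0.4922  0.0376  0.007 ] (target-axes) [-0.4922  0.0376  0.0063] turn/45 [-0.0041  0.0021  0.0003] | rows>=5.9, 0.0
```

Call:
{"method": "move_arm", "body": {"motion": "0.7 -0.0703 0.0054 0 0 0 0; 0.7 -0.0703 0.0054 0 0 0 0; 0.7 -0.0703 0.0054 0 0 0 0; 0.7 -0.0703 0.0054 0 0 0 0; 0.7 -0.0703 0.0054 0 0 0 0; 0.7 -0.0703 0.0054 0 0 0 0; 0.7 -0.0703 0.0054 0 0 0 0; 0.7 0 0 0 0 0 0"}}

```text
time_s: 32.25
tcp_pos: [0.5058, -0.3092, 0.1081]
eef_rot: [0.001, 0.76, 0.65, -0.004]
force: [-0.9, -0.5, 0.3]
finger_gap: 0.0597
grip_force: 0.0
```

Call:
{"method": "move_arm", "body": {"motion": "0.7 0 0 0 0 0 0; 0.7 0 0 0 0 0 0; 0.7 0 0 0 0 0 0; 0.7 0 0 0 0 0 0"}}

```text
time_s: 32.65
tcp_pos: [0.5095, -0.2988, 0.109]
eef_rot: [-0.001, 0.755, 0.655, -0.001]
force: [0.2, -0.1, 0.2]
finger_gap: 0.0597
grip_force: 0.0
```

```bash
python3 - <<'E'
from near import *
im,c=shot("wrist","w18"); 
for p in [(.5087,-.3003),(.4182,-.3069),(.4259,-.2168)]: holes(im,c,p,hs=30);print()
go([.5087,-.3003,.003],81.75)
E
```

```text
80 px [308.6 237.9] xy [ 0.5088 -0.3   ] d 9.8 9.8

65 px [191.3 261.9] xy [ 0.4182 -0.3066] d 8.7 8.7
80 px [191.2 261.8] xy [ 0.4184 -0.3064] d 10.4 10.3
95 px [191.2 261.8] xy [ 0.4184 -0.3064] d 11.3 11.0
110 px [191.2 261.8] xy [ 0.4185 -0.3065] d 12.1 11.8

50 px [168.2 137.4] xy [ 0.4264 -0.216 ] d 9.3 10.9
65 px [168.3 137.5] xy [ 0.4263 -0.2161] d 10.6 12.0

t32.7 tcp [ 0.5094 -0.2992  0.1092] yaw 81.86 gap 0.060 F [0.2895 0.5027 0.1684] grip 0 q7 0.46
  shift/0.6 (now-axes) [-0.0019 -0.0003  0.177 ] (target-axes) [-0.0021 -0.0009  0.177 ] turn/45 [-0.0042  0.0016  0.0024] | rows>=2.1, 0.0
```

Call:
{"method": "move_arm", "body": {"motion": "0.7 -0.002 -0.0009 0.06 0 0 0.0024; 0.7 0 0 0.06 0 0 0; 0.7 0 0 0.04 0 0 0; 0.7 0 0 0.014 0 0 0; 0.7 0 0 0 0 0 0; 0.7 0 0 0 0 0 0; 0.7 0 0 0 0 0 0"}}

```text
time_s: 33.4
tcp_pos: [0.5091, -0.3023, 0.0064]
eef_rot: [0.001, 0.757, 0.654, -0.001]
force: [0.9, 0.1, -0.4]
finger_gap: 0.0599
grip_force: 0.0
```

```bash
python3 - <<'E'
from lib import *
go([.5088,-.3,.003],81.75)
E
```

```text
t33.4 tcp [ 0.5091 -0.3023  0.0064] yaw 81.64 gap 0.060 F [ 0.8541  0.0709 -0.4372] grip 0 q7 0.47
  shift/0.6 (now-axes) [ 0.0038 -0.001   0.0057] (target-axes) [ 0.0038 -0.001   0.0057] turn/45 [-0.0006  0.0038 -0.0024] | rows>=0.1, 0.0
```

Call:
{"method": "move_arm", "body": {"motion": "0.7 0.0037 -0.001 0.0052 0 0 0; 0 0 0 0 0 0 0; 0 0 0 0 0 0 0; 0 0 0 0 0 0 0; 0 0 0 0 0 0 0; 0 0 0 0 0 0 0"}}

```text
time_s: 34.0
tcp_pos: [0.5081, -0.2994, 0.0025]
eef_rot: [-0.0, 0.757, 0.654, -0.001]
force: [-0.1, 0.6, 5.7]
finger_gap: 0.0316
grip_force: 59.0
```

```bash
python3 - <<'E'
from lib import *
go([.5964,-.0708,.07],81.75)
E
```

```text
t34.0 tcp [ 0.5081 -0.2994  0.0025] yaw 81.64 gap 0.032 F [-0.0741  0.6044  5.7199] grip 59 q7 0.47
  shift/0.6 (now-axes) [ 0.3981  0.09   -0.1133] (target-axes) [ 0.3981  0.091  -0.1124] turn/45 [-0.0029  0.0022 -0.0024] | rows>=5.1, 0.0
```

Call:
{"method": "move_arm", "body": {"motion": "0 0 0 -0.04 0 0 0; 0 0 0 -0.072 0 0 0; 0 0.0665 0.0152 0 0 0 0; 0 0.0665 0.0152 0 0 0 0; 0 0.0665 0.0152 0 0 0 0; 0 0.0665 0.0152 0 0 0 0; 0 0.0665 0.0152 0 0 0 0; 0 0.0665 0.0152 0 0 0 0"}}

```text
time_s: 34.8
tcp_pos: [0.5972, -0.0688, 0.0683]
eef_rot: [-0.001, 0.757, 0.654, -0.002]
force: [0.6, -0.9, -1.2]
finger_gap: 0.0316
grip_force: 59.7
```

Call:
{"method": "move_arm", "body": {"motion": "0 0 0 0.04 0 0 0; 0 0 0 0.04 0 0 0; 0 0 0 0 0 0 0; 0 0 0 0 0 0 0; 0 0 0 0 0 0 0"}}

```text
time_s: 35.3
tcp_pos: [0.5975, -0.0713, 0.0215]
eef_rot: [0.0, 0.757, 0.653, -0.001]
force: [1.0, 0.2, -1.3]
finger_gap: 0.0318
grip_force: 59.7
```

```bash
python3 - <<'E'
from lib import *
go([.5965,-.0703,.0070],81.75)
E
```

```text
t35.3 tcp [ 0.5975 -0.0713  0.0215] yaw 81.58 gap 0.032 F [ 0.9708  0.2491 -1.2599] grip 60 q7 0.16
  shift/0.6 (now-axes) [ 0.0014 -0.0018  0.0241] (target-axes) [ 0.0013 -0.0018  0.0242] turn/45 [-0.0016  0.0027 -0.0037] | rows>=0.3, 0.0
```

Call:
{"method": "move_arm", "body": {"motion": "0 0.001 -0.0014 0.014 0 0 -0.003; 0 0 0 0.008 0 0 0; 0 0 0 0.0015 0 0 0; 0 0 0 0 0 0 0; 0 0 0 0 0 0 0; 0 0 0 0 0 0 0"}}

```text
time_s: 35.9
tcp_pos: [0.5959, -0.0698, 0.0066]
eef_rot: [-0.001, 0.756, 0.655, -0.002]
force: [-0.6, -0.0, 4.0]
finger_gap: 0.0315
grip_force: 60.2
```

Call:
{"method": "move_arm", "body": {"motion": "0.6 0 0 0 0 0 0; 0.6 0 0 0 0 0 0; 0.6 0 0 0 0 0 0; 0.6 0 0 -0.03 0 0 0; 0.6 0 0 -0.07 0 0 0; 0.6 0 0 -0.07 0 0 0; 0.7 0 0 0 0 0 0; 0.7 0 0 0 0 0 0"}}

```text
time_s: 36.7
tcp_pos: [0.597, -0.0697, 0.1092]
eef_rot: [0.0, 0.756, 0.655, -0.001]
force: [0.3, 0.3, -0.5]
finger_gap: 0.06
grip_force: 0.0
```

```bash
python3 - <<'E'
from near import *
im,c=shot("wrist","w19"); holes(im,c,(.5964,-.0708),z=.022,hs=30)
go([.4184,-.3065,.105],81.75)
E
```

```text
95 px [306.3 238.6] xy [ 0.5955 -0.0697] d 10.8 9.5
t36.8 tcp [ 0.596  -0.0695  0.108 ] yaw 81.79 gap 0.060 F [-0.5852 -0.3313 -0.6431] grip 0 q7 0.14
  shift/0.6 (now-axes) [-0.4333 -0.2364  0.0066] (target-axes) [-0.4334 -0.2362  0.005 ] turn/45 [-0.0045  0.0022  0.0008] | rows>=5.9, 0.0
```

Call:
{"method": "move_arm", "body": {"motion": "0.7 -0.0619 -0.0338 0 0 0 0; 0.7 -0.0619 -0.0338 0 0 0 0; 0.7 -0.0619 -0.0338 0 0 0 0; 0.7 -0.0619 -0.0338 0 0 0 0; 0.7 -0.0619 -0.0338 0 0 0 0; 0.7 -0.0619 -0.0338 0 0 0 0; 0.7 -0.0619 -0.0338 0 0 0 0; 0.7 0 0 0 0 0 0"}}

```text
time_s: 37.55
tcp_pos: [0.4121, -0.3126, 0.108]
eef_rot: [-0.002, 0.76, 0.65, -0.005]
force: [0.1, 0.2, 0.2]
finger_gap: 0.0597
grip_force: 0.0
```

Call:
{"method": "move_arm", "body": {"motion": "0.7 0 0 0 0 0 0; 0.7 0 0 0 0 0 0; 0.7 0 0 0 0 0 0; 0.7 0 0 0 0 0 0"}}

```text
time_s: 37.95
tcp_pos: [0.4194, -0.3053, 0.1089]
eef_rot: [-0.001, 0.755, 0.656, -0.001]
force: [-0.6, 0.5, 0.1]
finger_gap: 0.0596
grip_force: 0.0
```

```bash
python3 - <<'E'
from near import *
im,c=shot("wrist","w20"); 
for p in [(.4182,-.3067),(.4261,-.2165)]: holes(im,c,p,hs=30);print()
go([.4184,-.3065,.003],81.75)
E
```

```text
80 px [307.6 237.8] xy [ 0.4184 -0.3064] d 9.9 9.7

50 px [299.8 107.3] xy [ 0.4259 -0.2165] d 10.7 10.3
65 px [299.8 107.3] xy [ 0.4259 -0.2165] d 11.5 11.3
80 px [299.9 107.3] xy [ 0.4259 -0.2164] d 12.5 12.6

t38.0 tcp [ 0.4193 -0.3056  0.1091] yaw 81.90 gap 0.060 F [0.2043 0.201  0.0585] grip 0 q7 0.55
  shift/0.6 (now-axes) [-0.0014 -0.0008  0.1768] (target-axes) [-0.0017 -0.0013  0.1768] turn/45 [-0.0038  0.0018  0.0032] | rows>=2.1, 0.0
```

Call:
{"method": "move_arm", "body": {"motion": "0.7 0.002 -0.002 0.06 0 0 0.001; 0.7 0 0 0.06 0 0 0; 0.7 0 0 0.04 0 0 0; 0.7 0 0 0.0185 0 0 0; 0.7 0 0 0 0 0 0; 0.7 0 0 0 0 0 0; 0.7 0 0 0 0 0 0"}}

```text
time_s: 38.7
tcp_pos: [0.4181, -0.306, 0.0033]
eef_rot: [0.001, 0.756, 0.654, -0.001]
force: [-0.3, -0.4, -0.4]
finger_gap: 0.06
grip_force: 0.0
```

Call:
{"method": "move_arm", "body": {"motion": "0 0 0 0 0 0 0; 0 0 0 0 0 0 0; 0 0 0 0 0 0 0; 0 0 0 0 0 0 0; 0 0 0 0 0 0 0"}}

```text
time_s: 39.2
tcp_pos: [0.4179, -0.3059, 0.0034]
eef_rot: [0.0, 0.756, 0.654, -0.001]
force: [-0.0, 0.6, 7.3]
finger_gap: 0.0319
grip_force: 58.7
```

```bash
python3 - <<'E'
from lib import *
go([.6043,-.017,.07],81.75)
s=manip.state();d=rot(s).inv().apply(np.array([.4184,-.3064,0])-s["tcp_pos"]);print("roller in tool",d)
E
```

```text
t39.2 tcp [ 0.4179 -0.3059  0.0034] yaw 81.73 gap 0.032 F [-0.003   0.5607  7.3094] grip 59 q7 0.56
  shift/0.6 (now-axes) [ 0.5208  0.2381 -0.1127] (target-axes) [ 0.521   0.2384 -0.1111] turn/45 [-0.0015  0.0034 -0.0005] | rows>=7.0, 0.0
roller in tool [-0.0004  0.0006  0.0034]
```

Call:
{"method": "move_arm", "body": {"motion": "0 0 0 -0.04 0 0 0; 0 0 0 -0.072 0 0 0; 0 0.0652 0.0298 0 0 0 0; 0 0.0652 0.0298 0 0 0 0; 0 0.0652 0.0298 0 0 0 0; 0 0.0652 0.0298 0 0 0 0; 0 0.0652 0.0298 0 0 0 0; 0 0.0652 0.0298 0 0 0 0"}}

```text
time_s: 40.0
tcp_pos: [0.558, -0.0868, 0.0688]
eef_rot: [-0.001, 0.756, 0.654, -0.002]
force: [1.2, 0.4, -1.4]
finger_gap: 0.0314
grip_force: 59.9
```

Call:
{"method": "move_arm", "body": {"motion": "0 0.0652 0.0298 0 0 0 0; 0 0.0652 0.0298 0 0 0 0; 0 0 0 0.04 0 0 0; 0 0 0 0.04 0 0 0; 0 0 0 0 0 0 0; 0 0 0 0 0 0 0; 0 0 0 0 0 0 0"}}

```text
time_s: 40.7
tcp_pos: [0.6046, -0.0169, 0.0216]
eef_rot: [0.0, 0.757, 0.654, -0.001]
force: [0.0, -0.1, -1.1]
finger_gap: 0.0317
grip_force: 59.9
```

```bash
python3 - <<'E'
from lib import *
go([.6044,-.0166,.0075],81.75)
E
```

```text
t40.7 tcp [ 0.6046 -0.0169  0.0216] yaw 81.68 gap 0.032 F [ 0.044  -0.0667 -1.0596] grip 60 q7 0.12
  shift/0.6 (now-axes) [ 0.0005 -0.0005  0.0235] (target-axes) [ 0.0005 -0.0005  0.0235] turn/45 [-0.0014  0.0024 -0.0016] | rows>=0.3, 0.0
```

Call:
{"method": "move_arm", "body": {"motion": "0 0 0.0003 0.014 0 0 0; 0 0 0 0.008 0 0 0; 0 0 0 0.001 0 0 0; 0 0 0 0 0 0 0; 0 0 0 0 0 0 0; 0 0 0 0 0 0 0"}}

```text
time_s: 41.3
tcp_pos: [0.6044, -0.0165, 0.0074]
eef_rot: [-0.0, 0.756, 0.654, -0.001]
force: [-1.7, 0.3, 8.1]
finger_gap: 0.0317
grip_force: 60.9
```

Call:
{"method": "move_arm", "body": {"motion": "0.6 0 0 0 0 0 0; 0.6 0 0 0 0 0 0; 0.6 0 0 0 0 0 0; 0.6 0 0 -0.03 0 0 0; 0.6 0 0 -0.07 0 0 0; 0.6 0 0 -0.07 0 0 0; 0.7 0 0 0 0 0 0; 0.7 0 0 0 0 0 0"}}

```text
time_s: 42.1
tcp_pos: [0.6049, -0.0162, 0.1094]
eef_rot: [0.0, 0.756, 0.654, -0.001]
force: [-0.0, 0.3, 0.3]
finger_gap: 0.0596
grip_force: 0.0
```

```bash
python3 - <<'E'
from near import *
im,c=shot("wrist","w21"); holes(im,c,(.6043,-.017),z=.022,hs=30)
go([.4259,-.2165,.105],81.75)
E
```

```text
95 px [307.1 238.8] xy [ 0.6034 -0.0163] d 9.2 11.0
110 px [306.9 238.5] xy [ 0.6039 -0.0162] d 12.3 10.2
t42.1 tcp [ 0.6039 -0.016   0.1082] yaw 81.74 gap 0.059 F [-0.6722  0.3231  0.2861] grip 0 q7 0.10
  shift/0.6 (now-axes) [-0.3734 -0.2456  0.0068] (target-axes) [-0.3733 -0.2457  0.0053] turn/45 [-0.0047  0.0021 -0.0003] | rows>=5.4, 0.0
```

Call:
{"method": "move_arm", "body": {"motion": "0.7 -0.0622 -0.041 0 0 0 0; 0.7 -0.0622 -0.041 0 0 0 0; 0.7 -0.0622 -0.041 0 0 0 0; 0.7 -0.0622 -0.041 0 0 0 0; 0.7 -0.0622 -0.041 0 0 0 0; 0.7 -0.0622 -0.041 0 0 0 0; 0.7 0 0 0 0 0 0; 0.7 0 0 0 0 0 0"}}

```text
time_s: 42.95
tcp_pos: [0.4245, -0.2171, 0.1083]
eef_rot: [-0.002, 0.757, 0.653, -0.002]
force: [0.1, 0.0, -0.2]
finger_gap: 0.0599
grip_force: 0.0
```

Call:
{"method": "move_arm", "body": {"motion": "0.7 0 0 0 0 0 0; 0.7 0 0 0 0 0 0; 0.7 0 0 0 0 0 0"}}

```text
time_s: 43.25
tcp_pos: [0.4269, -0.2153, 0.1091]
eef_rot: [-0.001, 0.755, 0.655, -0.001]
force: [0.4, 0.3, 0.3]
finger_gap: 0.0599
grip_force: 0.0
```

```bash
python3 - <<'E'
from near import *
im,c=shot("wrist","w22"); holes(im,c,(.426,-.2165),hs=30)
go([.4259,-.2165,.003],81.75)
E
```

```text
80 px [308.  237.8] xy [ 0.4258 -0.2165] d 9.9 10.1
t43.3 tcp [ 0.4268 -0.2156  0.1092] yaw 81.86 gap 0.060 F [ 0.5816 -0.3719  0.4452] grip 0 q7 0.47
  shift/0.6 (now-axes) [-0.0015 -0.0007  0.177 ] (target-axes) [-0.0018 -0.0012  0.177 ] turn/45 [-0.0037  0.0019  0.0023] | rows>=2.1, 0.0
```

Call:
{"method": "move_arm", "body": {"motion": "0.7 0.0015 -0.002 0.06 0 0 0.001; 0.7 0 0 0.06 0 0 0; 0.7 0 0 0.04 0 0 0; 0.7 0 0 0.0185 0 0 0; 0.7 0 0 0 0 0 0; 0.7 0 0 0 0 0 0; 0.7 0 0 0 0 0 0"}}

```text
time_s: 44.0
tcp_pos: [0.4254, -0.216, 0.0034]
eef_rot: [0.0, 0.756, 0.654, -0.001]
force: [0.9, -0.6, 0.6]
finger_gap: 0.0598
grip_force: 0.0
```

Call:
{"method": "move_arm", "body": {"motion": "0 0 0 0 0 0 0; 0 0 0 0 0 0 0; 0 0 0 0 0 0 0; 0 0 0 0 0 0 0; 0 0 0 0 0 0 0"}}

```text
time_s: 44.5
tcp_pos: [0.4253, -0.216, 0.0035]
eef_rot: [0.0, 0.757, 0.654, -0.001]
force: [-0.8, 1.5, 8.8]
finger_gap: 0.0315
grip_force: 58.6
```

```bash
python3 - <<'E'
from lib import *
go([.612,.0364,.07],81.75)
s=manip.state();d=rot(s).inv().apply(np.array([.4258,-.2165,0])-s["tcp_pos"]);print("roller in tool",d)
E
```

```text
t44.5 tcp [ 0.4253 -0.216   0.0035] yaw 81.68 gap 0.031 F [-0.76    1.4528  8.8305] grip 59 q7 0.49
  shift/0.6 (now-axes) [ 0.4609  0.2469 -0.1123] (target-axes) [ 0.4609  0.2476 -0.1109] turn/45 [-0.0013  0.0031 -0.0016] | rows>=6.4, 0.0
roller in tool [-0.0005  0.0006  0.0035]
```

Call:
{"method": "move_arm", "body": {"motion": "0 0 0 -0.04 0 0 0; 0 0 0 -0.072 0 0 0; 0 0.066 0.0354 0 0 0 0; 0 0.066 0.0354 0 0 0 0; 0 0.066 0.0354 0 0 0 0; 0 0.066 0.0354 0 0 0 0; 0 0.066 0.0354 0 0 0 0; 0 0.066 0.0354 0 0 0 0"}}

```text
time_s: 45.3
tcp_pos: [0.586, 0.003, 0.069]
eef_rot: [-0.001, 0.756, 0.654, -0.002]
force: [1.4, -0.9, -0.4]
finger_gap: 0.0317
grip_force: 59.8
```

Call:
{"method": "move_arm", "body": {"motion": "0 0.066 0.0354 0 0 0 0; 0 0 0 0.04 0 0 0; 0 0 0 0.04 0 0 0; 0 0 0 0 0 0 0; 0 0 0 0 0 0 0; 0 0 0 0 0 0 0"}}

```text
time_s: 45.9
tcp_pos: [0.6127, 0.0366, 0.0218]
eef_rot: [0.0, 0.757, 0.654, -0.001]
force: [0.3, -0.2, -0.8]
finger_gap: 0.0316
grip_force: 59.9
```

```bash
python3 - <<'E'
from lib import *
go([.6121,.0369,.0075],81.75)
E
```

```text
t45.9 tcp [0.6127 0.0366 0.0218] yaw 81.64 gap 0.032 F [ 0.2516 -0.2499 -0.8277] grip 60 q7 0.09
  shift/0.6 (now-axes) [ 0.0004 -0.001   0.0238] (target-axes) [ 0.0004 -0.001   0.0238] turn/45 [-0.0015  0.0023 -0.0025] | rows>=0.3, 0.0
```

After releasing, I'll go up to an overview pose over the tray and check everything.

Call:
{"method": "move_arm", "body": {"motion": "0 0 -0.0002 0.014 0 0 0; 0 0 0 0.008 0 0 0; 0 0 0 0.0012 0 0 0; 0 0 0 0 0 0 0; 0 0 0 0 0 0 0; 0 0 0 0 0 0 0"}}

```text
time_s: 46.5
tcp_pos: [0.6121, 0.0371, 0.0075]
eef_rot: [-0.0, 0.757, 0.654, -0.001]
force: [-2.3, 0.2, 7.5]
finger_gap: 0.0313
grip_force: 61.0
```

Call:
{"method": "move_arm", "body": {"motion": "0.6 0 0 0 0 0 0; 0.6 0 0 0 0 0 0; 0.6 0 0 0 0 0 0; 0.6 0 0 -0.03 0 0 0; 0.6 0 0 -0.07 0 0 0; 0.6 0 0 -0.08 0 0 0; 0.7 0 0 -0.08 0 0 0; 0.7 0 0 -0.07 0 0 0"}}

```text
time_s: 47.3
tcp_pos: [0.6126, 0.0373, 0.2069]
eef_rot: [-0.0, 0.757, 0.654, -0.001]
force: [0.9, 0.5, -0.2]
finger_gap: 0.0602
grip_force: 0.0
```

Call:
{"method": "move_arm", "body": {"motion": "0.7 -0.05 -0.05 0 0 0 0; 0.7 -0.04 -0.03 0 0 0 0; 0.7 0 0 0 0 0 0; 0.7 0 0 0 0 0 0; 0.7 0 0 0 0 0 0; 0.7 0 0 0 0 0 0"}}

```text
time_s: 47.9
tcp_pos: [0.5579, -0.008, 0.2045]
eef_rot: [-0.001, 0.756, 0.655, -0.001]
force: [-0.4, 0.2, 0.4]
finger_gap: 0.0599
grip_force: 0.0
```

```bash
python3 - <<'E'
from near import *
import tray
go([.56,-.01,.25],81.75)
im,c=shot("wrist","w23")
for p in [(.5964,-.0707),(.6043,-.017),(.612,.0364),(.5289,-.006),(.521,-.0595)]: print(p);holes(im,c,p,z=.022,hs=20)
for o in tray.outlines(im,c): print(o[0],np.round(o[1:],4))
E
```

```text
t47.9 tcp [ 0.5579 -0.008   0.2045] yaw 81.78 gap 0.060 F [-0.3674  0.1921  0.3794] grip 0 q7 0.10
  shift/0.6 (now-axes) [-0.003   0.0038 -0.0759] (target-axes) [-0.0028  0.004  -0.0759] turn/45 [-0.0035  0.0018  0.0007] | rows>=0.9, 0.0
(0.5964, -0.0707)
80 px [353.1 257.5] xy [ 0.5953 -0.0703] d 7.7 7.9
95 px [353.2 257.5] xy [ 0.5954 -0.0703] d 9.3 9.4
110 px [353.1 257.5] xy [ 0.5953 -0.0704] d 10.5 10.4
(0.6043, -0.017)
80 px [356.4 207.2] xy [ 0.604  -0.0169] d 8.0 7.5
95 px [356.3 207.3] xy [ 0.6038 -0.017 ] d 9.5 9.2
110 px [356.3 207.3] xy [ 0.6038 -0.0169] d 10.5 10.1
(0.612, 0.0364)
80 px [357.8 151.2] xy [0.6103 0.0366] d 10.0 11.4
95 px [357.5 151.1] xy [0.6103 0.037 ] d 12.3 12.0
(0.5289, -0.006)
110 px [287.4 220.5] xy [ 0.534  -0.0207] d 5.2 5.2
110 px [270.8 193. ] xy [0.5225 0.0093] d 5.3 5.3
(0.521, -0.0595)
110 px [287.8 269.4] xy [ 0.5256 -0.0741] d 5.5 5.5
110 px [272.1 244.8] xy [ 0.5142 -0.0442] d 5.2 5.3
rect [ 0.5366  0.0469 46.852  28.6762 -8.3831  0.9552]
```

View pics/w23.png

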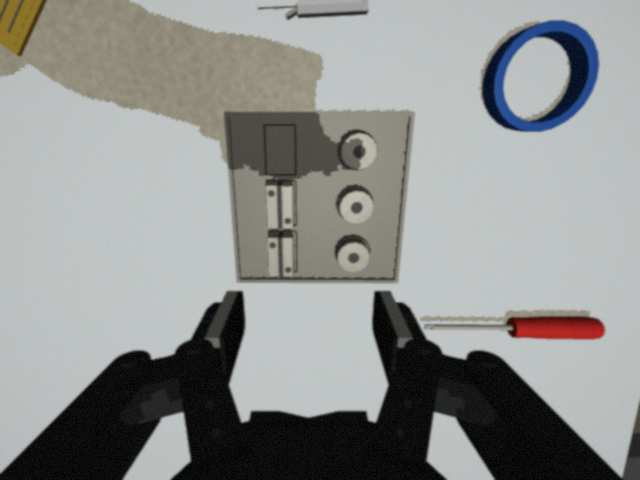

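The overview shows both blocks in rectangles and all three rollers in circles, each within about 1–1.5 mm, with nothing being touched. I'm handing in.

```bash
python3 -c "
from cell import manip
print(manip.close_job())"
```

```text
the job is handed in; nothing more can be done
None
```

The job is handed in, with no verdict returned: the old card is on the mat centre, the new card is home in the pocket, and both blocks and all three rollers are in their outlines, about 0.5–2 mm off centre by my last camera check.

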